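Walk the loaded tool bin back to its stop

ROBOT

A 7-joint arm with a two-finger parallel gripper is mounted at the origin on the work surface. World frame = base frame: x ahead of the robot, y to its left, z up, the work surface at z = 0. Lengths are in m, angles in rad, forces in N, time in s.
With the tool pointing down it reaches from about 0.425 to 0.925 m from the base axis. Payload 6.8 kg.
Tool frame: the origin (TCP) lies on the centre line of the jaws, within the pads' length; the fingertips stand bot.finger_overhang ahead of it and the grasp point (between the pads) lies 3 mm ahead of it (bot.finger_overhang is the distance from the TCP to the fingertips, in m); z points along the fingers, y is the direction in which the jaws open and shut (so a half turn about z gives the same grasp; the last joint's range is limited). The gripper opens to 85 mm and grips with 20 to 120 N. Pads are 22 mm wide; open, the fingers measure 114 mm over their backs; the gripper's body (76 mm by 85 mm) begins 54 mm behind the grasp point. The pads swing forward as they close: fully open they stand 13 mm farther back than shut.
Start: joints at [-1.278, 0.477, 0.022, 1.555, -0.011, 1.109, -0.083], TCP at [0.263, 0.622, 0.253] pointing down, gripper open.
Joint ranges: [-2.96, 2.96], [-0.34, 2.1], [-1.41, 1.46], [0.24, 2.44], [-1.37, 4.51], [0.17, 1.92], [-2.96, 2.96]. Speed limits (rad/s): [2.39, 2.39, 3.14, 3.14, 3.14, 3.14, 3.14].

INTERFACE

Orientations are given as a unit quaternion [w, x, y, z].
In Python, from station import bot gives the robot as it stands.
- The arm moves only by the tool drive_tool, never from a script. Its argument "increments" is text: rows parted by semicolons, each of 4 numbers parted by spaces: the shift along the world's x, y, z in m, then the turn about the world's z in rad. In form: tx ty tz spin; .... A call has 1 to 12 rows; each row shifts and turns the commanded pose from where the row before left it; what a row does not reach is not made up. A row lasts 1/12 s, in which the tool goes at most 41.7 mm and 7.16 degrees, less where a joint would pass 70% of its speed; a pose out of reach is approached as far as the arm can. A call is refused whole if a number of a shift passes 0.0417 or a number of a turn 0.125, either way. A call with a gripper value outside its range is refused whole. "grip" is the opening, from 0 (shut) to 1 (fully open), set as the call begins (left out, the last holds). The fingers move at their own pace and stop on an object; "squeeze" is the grip in N (left out, the last holds). Time passes only in rows, so rows that do not move let the fingers close. It gives the time, the measured TCP pose, the force and the opening at its end, in the units of the state.
- bot.get_obs(): the state, without advancing time (a new reading comes with each control period).
- bot.read_camera(name): name is "scene" or "top"; returns the picture (384x512x3 uint8, red, green, blue); there is no depth.
- bot.calibration(name): a dict with "fx", "fy", "cx", "cy" (pixels), "camera_from_world" (4x4, takes a point from world to camera coordinates). Camera axes: x right, y down, z forward; pixel columns grow to the right and rows downward; lengths in m; the calibration is good to about 2 mm. A picture is of the moment at which its call begins. calibration takes no time and is no camera call.
- bot.hand_in(): hands the job in, once; it reports no verdict.
The state is a dict: "t": time; "q": joint angles; "joint_vel": joint speeds; "joint_torque": joint torques, N m; "eef_pos": TCP position; "tool_rot": TCP orientation; "contact_force": force on the tool from outside, world axes, zero at the start; "torque": the same for the moment, N m; "gripper_width": opening from 0.0 (shut) to 1.0 (fully open).
Only numpy, scipy, OpenCV 4.12 (cv2) and the standard library are available. Lean on these libraries where they do the work, as an engineer would, in place of code of your own. Each camera call takes 0.05 s, during which the arm holds its last target.

TASK

Walk the heavy blue tool bin forward along the bench into its yellow-marked bay, without lifting or tipping it: push it by its left yellow grip until that end is a good 4 cm ahead of the right end, let go, take the right grip and push that end 4 cm ahead of the left, then the left ahead again in the same way, and carry on by the two grips, one after the other, until the bin stands square and flush against the wooden stop, midway between the yellow lines. Left and right are as seen from the robot, and ahead means towards the stop, measured square to it. Leave the jar and the tape roll where they are, and let go of the bin at the end.

Things in the scene. Friction and masses are not known exactly. Their poses are not given: they have to be found in the camera images.
- bin: Blue open tool bin full of tools, 1.1 to 1.8 kg, flat on the bench; 110 mm deep (x), 200 wide (y), 70 high, contents lower. Origin: centre of underside; x points forward, away from the robot; y left; z up. Two upright yellow grips stand off its near face (x = -55 mm). Pushed by one grip it slides, turning about a point some 50 mm from its centre towards the other end, so the centre creeps forward.
- grip_left (a point): On the axis of the left (+y) yellow grip, 45 mm above the bench (bin frame x -87, y +75 mm): an upright bar 20 mm in diameter, 18 to 73 mm above the bench, its axis 32 mm off the bin's near face, held by two arms 12 mm wide along the bin's x. Axes as the bin's. Can be pinched from above, fingers either side of it along the bin's y.
- grip_right (a point): The same on the right (-y) yellow grip (bin frame: x -87, y -75, z 45 mm).
- stop: Wooden batten fixed to the bench, 320 mm long (y), 30 deep (x), 50 high. Origin: on the bench, middle of its near face; x points away from the robot, square to that face, y left. Painted yellow lines 12 mm wide run 130 mm from the face towards the robot, centred on y = +135 and -135 mm. The bin is home with its centre at x = -55 mm, y = 0, axes parallel to the stop's.
- aim_left (a point): Not visible: a reference direction fixed on the stop (at its top, middle), whose x axis is the stop's x axis turned 0.6 rad clockwise seen from above. Used only to judge how far the bin's left end is ahead.
- aim_right (a point): Not visible: the same, turned 0.6 rad anticlockwise, to judge how far the bin's right end is ahead.
- jar: Bystander: upright jar with a blue lid, 64 mm in diameter, 85 mm high, loose, to one side of the bay. Origin: centre of its underside.
- tape: Bystander: green tape roll lying flat, 100 mm in diameter, 30 mm high, loose, on the other side of the bay. Origin: centre of its underside.

How it is judged:
By the outcome, as a careful person would: the job done as asked, in the order asked, and still so for the second after the job is handed in, with the robot touching nothing.
It also fails if it takes over 72 s, if anything falls off the work surface, if the arm or the gripper's body presses on something with over 40 N, if the wrist force passes 120 N, or if a joint passes its speed limit or range.

## Working session

There is one attempt and no reset: what is moved stays moved. The work goes in short steps, Python scripts to look and compute and a tool call to move; the robot and the scene stay as the last step left them, time stands still between calls to the robot, and variables do not carry over. Pictures are saved under pics/ and viewed, and the job is handed in when it is done.

Besides the shell and the picture viewer there is one more tool, called after "Request:" by a JSON object that holds its "name" and its "arguments". drive_tool: Moves the arm, as the interface text tells. Its arguments: {"type":"object","properties":{"increments":{"type":"string"},"grip":{"type":"number"},"squeeze":{"type":"number"}},"required":["increments"]}

```bash
mkdir -p pics; python3 - <<'E'
from station import bot
import cv2,numpy as np
o=bot.get_obs()
for k in ("t","eef_pos","tool_rot","contact_force","gripper_width"): print(k,o[k])
print(bot.finger_overhang)
for n in("top","scene"):
    im=bot.read_camera(n); cv2.imwrite(f"pics/{n}0.png",im[:,:,::-1]); c=bot.calibration(n); print(n,c)
E
```

```text
t 0.0
eef_pos [0.26315261 0.62099491 0.25234614]
tool_rot [-1.20604483e-04  1.99072365e-01  9.79984381e-01 -8.90367755e-04]
contact_force [ 0.62568031 -1.43472948 -0.14043798]
gripper_width 1.002511906049922
0.022
top {'fx': 395.8461466868967, 'fy': 395.8461466868967, 'cx': 254.81286342097894, 'cy': 192.95828830141696, 'camera_from_world': array([[-0.01873081, -0.99978219, -0.00920452,  0.04567395],
       [-0.98768099,  0.019933  , -0.15520609,  0.62617235],
       [ 0.15535576,  0.00618399, -0.98783923,  0.90449992],
       [ 0.        ,  0.        ,  0.        ,  1.        ]])}
scene {'fx': 437.3731209561329, 'fy': 437.3731209561329, 'cx': 253.218472903119, 'cy': 197.41296047199145, 'camera_from_world': array([[ 0.2051232 ,  0.97861852, -0.01517456, -0.15315037],
       [ 0.81987881, -0.18027682, -0.54341421, -0.45760854],
       [-0.53453083,  0.09902556, -0.83932755,  1.40269545],
       [ 0.        ,  0.        ,  0.        ,  1.        ]])}
```

View pics/top0.png

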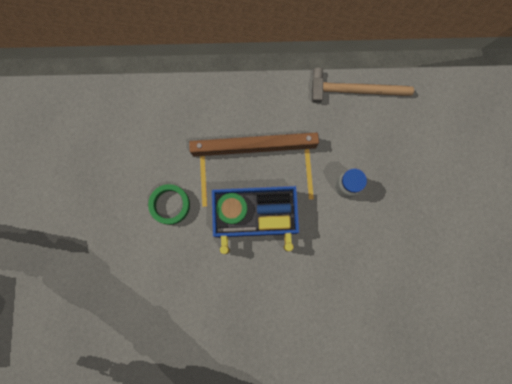

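View pics/scene0.png

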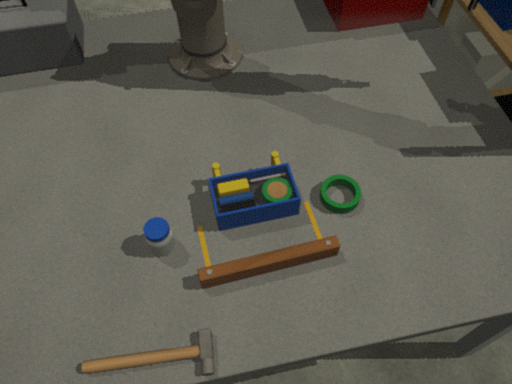

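The top view shows the bin at about (254,212), its grips at (224,249) and (289,246), and the stop at about (255,144). The tape is at (168,204) on the left and the jar at (353,182) on the right. Next I measure.

```bash
cat > h.py <<'E'
import cv2,numpy as np
from station import bot
def ray(n,px,z):
    c=bot.calibration(n); T=c["camera_from_world"]; R=T[:3,:3]; t=T[:3,3]
    px=np.atleast_2d(np.asarray(px,float))
    d=np.c_[(px[:,0]-c["cx"])/c["fx"],(px[:,1]-c["cy"])/c["fy"],np.ones(len(px))]@R
    o=-R.T@t
    return o+d*((z-o[2])/d[:,2])[:,None]
def mask(im,lo,hi):
    h=cv2.cvtColor(im,cv2.COLOR_RGB2HSV); return cv2.inRange(h,np.array(lo),np.array(hi))
def blobs(m,amin=15):
    cs,_=cv2.findContours(m,cv2.RETR_EXTERNAL,cv2.CHAIN_APPROX_NONE)
    return sorted([c for c in cs if cv2.contourArea(c)>=amin],key=cv2.contourArea,reverse=True)
YEL=((20,120,90),(34,255,255)); BLU=((108,150,50),(125,255,255)); BRN=((5,110,50),(17,255,200)); GRN=((50,120,40),(80,255,255))
E
python3 - <<'E'
from h import *
for n in("top","scene"):
    im=cv2.imread(f"pics/{n}0.png")[:,:,::-1].copy()
    print(n)
    for nm,r in(("Y",YEL),("B",BLU),("BR",BRN),("G",GRN)):
        for c in blobs(mask(im,*r))[:8]:
            (a,b),(w,h),an=cv2.minAreaRect(c)
            if n=="top" and b<100: continue
            z={"Y":0.0,"B":.07,"BR":.05,"G":.03}[nm]
            print(nm,cv2.contourArea(c),np.round([a,b,w,h,an],1),"w",np.round(ray(n,cv2.boxPoints(((a,b),(w,h),an)),z)[:,:2],3).tolist())
    x,y,w,h=(140,60,240,210) if n=="top" else (130,140,250,160)
    cv2.imwrite(f"pics/{n}0z.png",cv2.resize(im[y:y+h,x:x+w,::-1],None,fx=2.8,fy=2.8,interpolation=cv2.INTER_CUBIC))
E
```

```text
top
Y 378.5 [274.  222.5  13.   32.   90. ] w [[0.576, 0.027], [0.574, -0.053], [0.542, -0.052], [0.543, 0.028]]
Y 150.5 [203.2 181.   48.2   4.2  87.4] w [[0.731, 0.173], [0.731, 0.162], [0.606, 0.157], [0.606, 0.167]]
Y 131.0 [308.7 173.   42.4   4.1  85. ] w [[0.738, -0.097], [0.739, -0.107], [0.629, -0.112], [0.628, -0.102]]
Y 95.5 [288. 242.  16.   8.  90.] w [[0.53, -0.037], [0.529, -0.057], [0.49, -0.056], [0.49, -0.036]]
Y 88.5 [224. 245.  16.   8.  90.] w [[0.525, 0.123], [0.525, 0.103], [0.485, 0.103], [0.486, 0.123]]
B 3701.5 [254.8 211.4  46.1  83.8  87.5] w [[0.632, 0.134], [0.637, -0.063], [0.529, -0.064], [0.524, 0.13]]
B 369.0 [354.  180.5  21.   22.   90. ] w [[0.675, -0.177], [0.673, -0.229], [0.623, -0.226], [0.624, -0.174]]
BR 1667.0 [253.9 144.1  15.  128.4  86.1] w [[0.759, 0.192], [0.775, -0.124], [0.737, -0.124], [0.722, 0.189]]
BR 218.5 [231.5 207.5  17.   17.    0. ] w [[0.573, 0.11], [0.614, 0.11], [0.613, 0.069], [0.572, 0.07]]
G 1141.0 [168.5 204.5  38.2  38.2  45. ] w [[0.607, 0.312], [0.673, 0.247], [0.604, 0.179], [0.54, 0.245]]
G 659.5 [231.5 208.   2
[... 793 characters left out ...]
, [0.624, -0.171], [0.68, -0.177], [0.669, -0.229]]
B 35.5 [508.8  23.2   6.8  15.   20.6] w [[0.174, 0.904], [0.113, 0.955], [0.129, 0.968], [0.188, 0.916]]
BR 2565.0 [268.9 261.3  19.4 144.3  76. ] w [[0.753, -0.126], [0.736, 0.195], [0.783, 0.191], [0.798, -0.122]]
BR 1227.0 [140.1 358.9  12.3 118.4  81.9] w [[0.896, -0.371], [0.912, -0.145], [0.935, -0.145], [0.919, -0.368]]
BR 182.0 [276.5 189.   14.   17.   90. ] w [[0.562, 0.076], [0.571, 0.117], [0.611, 0.107], [0.602, 0.067]]
G 1151.0 [340.5 193.5  37.   39.   90. ] w [[0.556, 0.215], [0.578, 0.31], [0.681, 0.274], [0.661, 0.184]]
G 561.5 [276.5 188.9  23.1  30.   78.7] w [[0.54, 0.06], [0.538, 0.136], [0.606, 0.13], [0.607, 0.056]]
```

View pics/top0z.png

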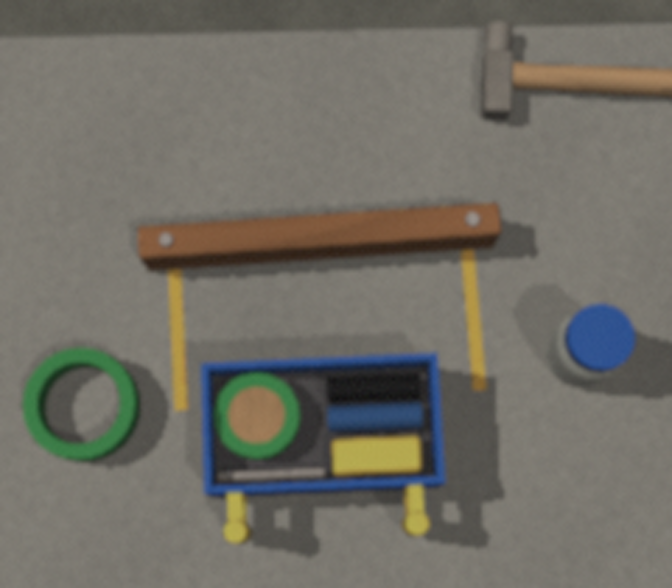

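```bash
cat >> h.py <<'E'
def edge(P,yaw):
    c,s=np.cos(yaw),np.sin(yaw); return P[:,:2]@np.array([[c,-s],[s,c]])   # coords along x',y'
def fityaw_far(P,yaw,inset=.02):
    # far-edge line fit: max x' per y' bin, Huber line
    for _ in range(3):
        Q=edge(P,yaw); lo,hi=Q[:,1].min()+inset,Q[:,1].max()-inset
        b=np.linspace(lo,hi,40); pts=[]
        for i in range(39):
            k=(Q[:,1]>=b[i])&(Q[:,1]<b[i+1])
            if k.any(): pts.append(Q[k][Q[k][:,0].argmax()])
        vx,vy,x0,y0=cv2.fitLine(np.float32(pts),cv2.DIST_HUBER,0,.0005,.0005).ravel()
        yaw+=np.arctan2(-vx*np.sign(vy),abs(vy))
    Q=edge(P,yaw)
    pts=np.array(pts)
    return yaw,np.median(edge(P,yaw)[:,0][edge(P,yaw)[:,0]>Q[:,0].max()-.004])
def bin_pose(im,log=True):
    m=mask(im,*BLU); cs=[c for c in blobs(m,600)]
    c=cs[0].reshape(-1,2); P=ray("top",c,.07)
    r=cv2.minAreaRect(np.float32(P[:,:2]*1000)); 
    bp=cv2.boxPoints(r)/1000; e=bp[1]-bp[0]; e2=bp[2]-bp[1]
    if np.linalg.norm(e2)>np.linalg.norm(e): e=e2
    if e[1]<0:e=-e
    y0=np.arctan2(-e[0],e[1]); yaw,f=fityaw_far(P,y0)
    Q=edge(P,yaw); l,rr=Q[:,1].max(),Q[:,1].min()
    q=np.array([f+.001-.055,(l+rr)/2]); cc,s=np.cos(yaw),np.sin(yaw)
    ctr=np.array([cc*q[0]-s*q[1],s*q[0]+cc*q[1]])
    if log: print("bin rim: ctr",ctr.round(4),"yaw",round(yaw,4),"minrect yaw",round(float(y0),4),"width",round(l-rr+.002,4),"depth",round(f-Q[:,0].min()+.002,4))
    # grips: small yellow blobs
    my=mask(im,*YEL); g=[]
    R=np.array([[cc,-s],[s,cc]])
    for b in blobs(my,20):
        p=b.reshape(-1,2); W=ray("top",p,.073)[:,:2]; L=(W-ctr)@R
        if -.12<L[:,0].min()<-.08 and L[:,0].max()<-.045:
            n=L[L[:,0]<L[:,0].min()+.018]; g.append([L[:,0].min()-.001+.010,(n[:,1].min()+n[:,1].max())/2])
    g=np.array(sorted(g,key=lambda a:-a[1])).reshape(-1,2)
    if log and len(g): print("grip bin-frame(meas; expect -.087,+-.075)",g.round(4).tolist(),"world",(g@R.T+ctr).round(4).tolist())
    if len(g)==2:
        d=g[0]-g[1]; yg=yaw+np.arctan2(-d[0],d[1]); print("yaw by grips",round(yg,4),"sep",round(np.linalg.norm(d),4))
    return ctr,yaw
def stop_pose(im):
    m=mask(im,*BRN); m[:100]=0
    c=blobs(m,600)[0].reshape(-1,2); P=ray("top",c,.05)
    yaw,f=fityaw_far(P,.045); Q=edge(P,yaw); l,rr=Q[:,1].max(),Q[:,1].min()
    print("stop far edge: yaw",round(yaw,4),"len",round(l-rr+.002,4))
    q=np.array([f+.001-.03,(l+rr)/2]); cc,s=np.cos(yaw),np.sin(yaw)
    return np.array([cc*q[0]-s*q[1],s*q[0]+cc*q[1]]),yaw
def rel(ctr,yaw,S,sy):
    c,s=np.cos(sy),np.sin(sy); return (ctr-S)@np.array([[c,-s],[s,c]]),yaw-sy
E
python3 - <<'E'
from h import *
im=cv2.imread("pics/top0.png")[:,:,::-1].copy()
S,sy=stop_pose(im); print(S,sy)
for b in blobs(mask(im,*YEL),100)[1:3]:
    W=ray("top",b.reshape(-1,2),0)[:,:2]; v=cv2.fitLine(np.float32(W),cv2.DIST_HUBER,0,.001,.001).ravel(); v=v if v[0]>0 else -v
    L,_=rel(W,0,S,sy); print("line yaw",np.arctan2(v[1],v[0]),"stop frame mean y",L[:,1].min(),L[:,1].max(),"x",L[:,0].min(),L[:,0].max())
c,y=bin_pose(im); print("rel",rel(c,y,S,sy))
ims=cv2.imread("pics/scene0.png")[:,:,::-1].copy()
# scene: jar lid, tape
for n,I in(("top",im),("scene",ims)):
    for nm,r,z in(("jar",BLU,.085),("tape",GRN,.03)):
        b=blobs(mask(I,*r),100); b=b[1] if nm=="jar" else b[0]
        (a,d),rad=cv2.minEnclosingCircle(b); print(n,nm,ray(n,(a,d),z).round(4))
c=bot.calibration("top")["camera_from_world"]; print("cam",-c[:3,:3].T@c[:3,3])
E
```

```text
stop far edge: yaw 0.0483 len 0.317
[0.73684118 0.03272776] 0.048257828
line yaw 0.06141204 stop frame mean y 0.13006745846273132 0.14078158203755406 x -0.12429064057888331 0.0009718554218825545
line yaw 0.06142929 stop frame mean y -0.1397925245333772 -0.12922738438777134 x -0.11456333872918971 -0.004561718300402008
bin rim: ctr [0.5797 0.0343] yaw 0.024 minrect yaw 0.0238 width 0.1977 depth 0.1093
grip bin-frame(meas; expect -.087,+-.075) [[-0.0839, 0.0743], [-0.0834, -0.0729]] world [[0.4941, 0.1066], [0.498, -0.0405]]
yaw by grips 0.0269 sep 0.1472
rel (array([-0.15691001,  0.00916241]), np.float32(-0.024253398))
top jar [[ 0.6459 -0.1977  0.085 ]]
top tape [[0.6063 0.2455 0.03  ]]
scene jar [[ 0.6556 -0.198   0.085 ]]
scene tape [[0.6182 0.2447 0.03  ]]
cam [0.47879477 0.02758909 0.99110668]
```

Request:
{"name": "drive_tool", "arguments": {"increments": "0.0127 -0.0286 0 0.0237;0.0127 -0.0286 0 0.0237;0.0127 -0.0286 0 0.0237;0.0127 -0.0286 0 0.0237;0.0127 -0.0286 0 0.0237;0.0127 -0.0286 0 0.0237;0.0127 -0.0286 0 0.0237;0.0127 -0.0286 0 0.0237;0.0127 -0.0286 0 0.0237;0.0127 -0.0286 0 0.0237;0.0127 -0.0286 0 0.0237;0.0127 -0.0286 0 0.0237", "grip": 1, "squeeze": 60}}

```text
t: 1.1
eef_pos: [0.4159, 0.2767, 0.2531]
tool_rot: [-0.0, 0.058, 0.998, -0.0]
contact_force: [0.8, -0.5, -0.7]
gripper_width: 0.997
```

Request:
{"name": "drive_tool", "arguments": {"increments": "0.0127 -0.0286 -0.01 0.0237;0.0127 -0.0286 -0.01 0.0237;0.0127 -0.0286 -0.01 0.0237;0.0127 -0.0286 -0.01 0.0237;0.0127 -0.0286 -0.01 0.0237;0.0127 -0.0286 -0.01 0.0237;0 0 0 0"}}

```text
t: 1.68
eef_pos: [0.4927, 0.0997, 0.1916]
tool_rot: [-0.001, -0.009, 1.0, -0.002]
contact_force: [-0.8, -0.8, 0.8]
gripper_width: 1.004
```

Request:
{"name": "drive_tool", "arguments": {"increments": "0 0.007 -0.01 0;0 0 -0.02 0;0 0 -0.02 0;0 0 -0.02 0;0 0 0 0"}}

```text
t: 2.1
eef_pos: [0.4889, 0.1152, 0.1197]
tool_rot: [-0.003, -0.014, 1.0, -0.001]
contact_force: [-0.8, -0.3, 0.1]
gripper_width: 1.004
```

```bash
python3 - <<'E'
from h import *
o=bot.get_obs(); print(o["eef_pos"],o["tool_rot"],o["q"])
for n in("top","scene"): cv2.imwrite(f"pics/{n}1.png",cv2.resize(bot.read_camera(n)[100:300,120:380,::-1],None,fx=2.5,fy=2.5))
E
```

```text
[0.48894702 0.1151538  0.1197476 ] [-3.12427909e-03 -1.42033563e-02  9.99894004e-01 -6.95425142e-04] [-0.49357267  0.38268798  0.1683193   2.08443861 -0.09969979  0.6881919
  1.33949207]
```

View pics/scene1.png

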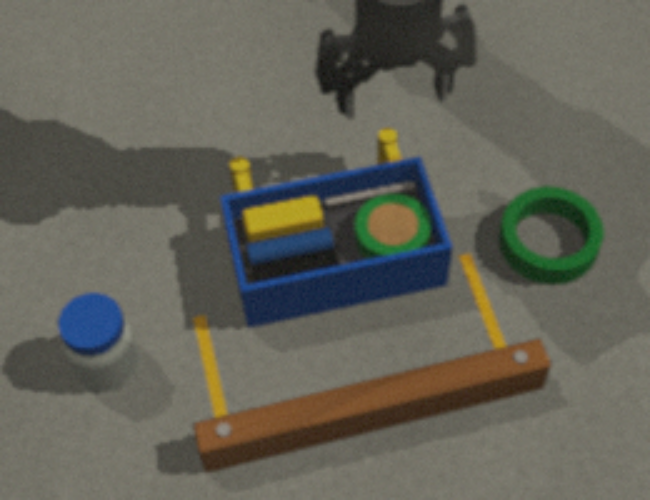

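The scene view shows the open gripper above and behind the left grip, which is at (388,140) in the crop. Nothing has been disturbed.

Request:
{"name": "drive_tool", "arguments": {"increments": "0 -0.006 0 0.005;0 0 0 0;0 0 0 0;0 0 0 0"}}

```text
t: 2.53
eef_pos: [0.4925, 0.1078, 0.1242]
tool_rot: [0.001, -0.015, 1.0, 0.0]
contact_force: [-0.3, 0.3, -0.0]
gripper_width: 1.002
```

Aligned. I descend to z 0.048 and close.

Request:
{"name": "drive_tool", "arguments": {"increments": "0 -0.001 -0.015 0;0 0 -0.015 0;0 0 -0.015 0;0 0 -0.015 0;0 0 -0.014 0;0 0 0 0;0 0 0 0"}}

```text
t: 3.12
eef_pos: [0.4918, 0.1067, 0.0493]
tool_rot: [-0.0, -0.015, 1.0, -0.0]
contact_force: [0.4, -0.1, 0.1]
gripper_width: 0.999
```

Request:
{"name": "drive_tool", "arguments": {"increments": "0 0 0 0;0 0 0 0;0 0 0 0;0 0 0 0;0 0 0 0;0 0 0 0", "grip": 0, "squeeze": 50}}

```text
t: 3.62
eef_pos: [0.492, 0.1072, 0.0499]
tool_rot: [0.0, -0.016, 1.0, 0.0]
contact_force: [-3.0, 2.2, 3.4]
gripper_width: 0.22
```

Request:
{"name": "drive_tool", "arguments": {"increments": "0.0031 0.002 0 -0.025;0.0031 0.0019 0 -0.025;0.0032 0.0018 0 -0.025;0.0032 0.0017 0 -0.025;0.0033 0.0016 0 -0.025;0.0033 0.0015 0 -0.025;0.0034 0.0014 0 -0.025;0.0034 0.0013 0 -0.025;0.0035 0.0012 0 -0.025;0.0035 0.0011 0 -0.025;0 0 0 0;0 0 0 0"}}

```text
t: 4.62
eef_pos: [0.5209, 0.1243, 0.0498]
tool_rot: [-0.004, 0.109, 0.994, 0.0]
contact_force: [-15.2, 5.4, 20.2]
gripper_width: 0.218
```

```bash
cat >> h.py <<'E'
S0=np.array([.7368,.0327]); SY=.0483
def look(tag):
    im=bot.read_camera("top"); cv2.imwrite(f"pics/top_{tag}.png",cv2.resize(im[100:290,120:390,::-1],None,fx=2.5,fy=2.5))
    try:
        c,y=bin_pose(im); r,a=rel(c,y,S0,SY); print("REL stop: x,y",(r*1000).round(1),"yaw",round(float(a),3),"end lead mm",round(-200*float(np.sin(a)),1),"centre to home mm",(np.array([-55,0])-r*1000).round(1))
        cc,s=np.cos(y),np.sin(y); R=np.array([[cc,-s],[s,cc]]); G=np.array([[-.087,.075],[-.087,-.075]])@R.T+c; print("grips L,R",G.round(4).tolist())
    except Exception as e: print("ERR",e)
    o=bot.get_obs(); print("t",o["t"],o["eef_pos"].round(4) if hasattr(o["eef_pos"],"round") else o["eef_pos"],np.round(o["tool_rot"],3),"jaw yaw",round(float(2*np.arctan2(o["tool_rot"][2],o["tool_rot"][1])-np.pi),4))
    return im
E
python3 -c "
from h import *
look('p1')"
```

```text
ERR list index out of range
t 4.6667 [0.5209 0.1244 0.0499] [-0.004  0.108  0.994  0.001] jaw yaw -0.2174
```

View pics/top_p1.png

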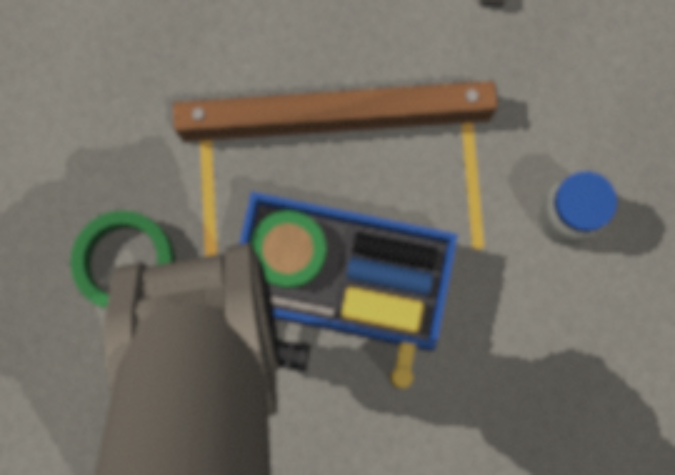

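The top view shows the left end clearly ahead: the rim's far corners are at (252,197) and (455,236) in the crop. The arm hides part of the bin. The upward force is 20 N, so I ease it off and turn slightly more.

Request:
{"name": "drive_tool", "arguments": {"increments": "0 0 0.001 0;0.0034 0.0011 0 -0.02;0 0 0 0;0 0 0 0"}}

```text
t: 5.0
eef_pos: [0.5262, 0.1247, 0.0499]
tool_rot: [-0.002, 0.119, 0.993, 0.0]
contact_force: [-5.2, 4.4, 1.7]
gripper_width: 0.217
```

```bash
python3 - <<'E'
from h import *
cv2.imwrite("pics/scene2.png",cv2.resize(bot.read_camera("scene")[100:300,120:380,::-1],None,fx=2.5,fy=2.5))
E
```

```text
(no output)
```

View pics/scene2.png

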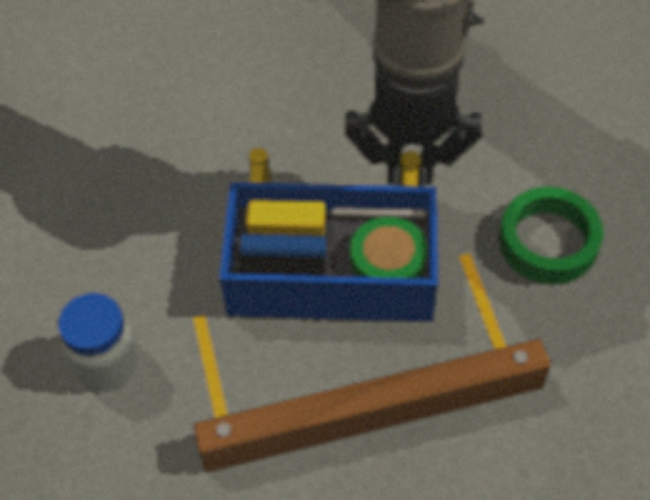

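The scene view shows the bin flat, with the gripper on the left grip at about (410,160). The vertical load is down to 1.7 N. Next I release, lift, and move aside to the right to look.

Request:
{"name": "drive_tool", "arguments": {"increments": "0 0 0 0;0 0 0 0;0 0 0 0;0 0 0 0;0 0 0.01 0;0 0 0.025 0;0 0 0.025 0;0 0 0.025 0;-0.003 -0.025 0.01 0;-0.003 -0.03 0 0;-0.003 -0.03 0 0;-0.003 -0.03 0 0", "grip": 1}}

```text
t: 6.05
eef_pos: [0.5165, 0.0072, 0.1466]
tool_rot: [0.001, 0.119, 0.993, 0.0]
contact_force: [0.8, -1.1, -0.2]
gripper_width: 1.001
```

Request:
{"name": "drive_tool", "arguments": {"increments": "-0.003 -0.03 0 0;-0.003 -0.03 0 0;-0.003 -0.03 0 0;-0.003 -0.03 0 0;0 -0.02 0 0;0 0 0 0;0 0 0 0"}}

```text
t: 6.63
eef_pos: [0.5042, -0.133, 0.146]
tool_rot: [0.0, 0.121, 0.993, -0.0]
contact_force: [0.5, 0.5, -0.5]
gripper_width: 1.003
```

```bash
python3 -c "
from h import *
look('p1b')"
```

```text
ERR list index out of range
t 6.6833 [ 0.5045 -0.1315  0.1458] [0.    0.12  0.993 0.   ] jaw yaw -0.2399
```

View pics/top_p1b.png

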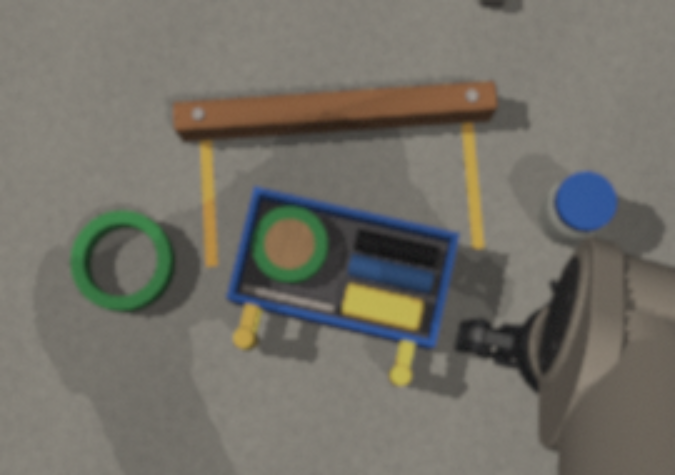

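The view is clear, but the bin lies in the arm's shadow, so I widen the colour mask.

```bash
sed -i 's/BLU=((108,150,50)/BLU=((106,110,30)/; s/m=mask(im,\*BLU); cs=\[c for c in blobs(m,600)\]/m=cv2.morphologyEx(mask(im,*BLU),cv2.MORPH_CLOSE,np.ones((3,3),np.uint8)); cs=[c for c in blobs(m,600)]/; s/YEL=((20,120,90)/YEL=((17,110,50)/' h.py
sed -i 's/    im=bot.read_camera("top"); cv2.imwrite(f"pics\/top_{tag}.png"/    im=bot.read_camera("top"); np.save(f"pics\/{tag}.npy",im); cv2.imwrite(f"pics\/top_{tag}.png"/' h.py
python3 -c "
from h import *
im=cv2.imread('pics/top0.png')[:,:,::-1].copy(); bin_pose(im)
look('p1c')"
```

```text
bin rim: ctr [0.5809 0.0345] yaw 0.0228 minrect yaw 0.0219 width 0.2008 depth 0.1119
grip bin-frame(meas; expect -.087,+-.075) [[-0.0852, 0.074], [-0.0846, -0.0742]] world [[0.494, 0.1066], [0.4979, -0.0416]]
yaw by grips 0.0268 sep 0.1483
bin rim: ctr [0.5916 0.029 ] yaw -0.2453 minrect yaw -0.2474 width 0.2007 depth 0.1118
grip bin-frame(meas; expect -.087,+-.075) [[-0.0857, 0.0733], [-0.0852, -0.074]] world [[0.5263, 0.1209], [0.4909, -0.022]]
yaw by grips -0.2425 sep 0.1473
REL stop: x,y [-145.3    3.4] yaw -0.294 end lead mm 57.9 centre to home mm [90.3 -3.4]
grips L,R [[0.5254, 0.1229], [0.4889, -0.0226]]
t 6.7333 [ 0.5046 -0.1306  0.1456] [0.    0.119 0.993 0.   ] jaw yaw -0.2382
```

The measurement now agrees with the known sizes (width 0.2008, grips within 2 mm). The left end leads by 58 mm. On to the right grip.

Request:
{"name": "drive_tool", "arguments": {"increments": "-0.004 0.027 0 -0.005;-0.004 0.027 0 0;-0.004 0.027 0 0;-0.0025 0.028 0 0;0 0 0 0;0 0 0 0;0 0 0 0"}}

```text
t: 7.32
eef_pos: [0.4899, -0.022, 0.1455]
tool_rot: [0.0, 0.121, 0.993, 0.0]
contact_force: [-0.1, -0.0, -0.7]
gripper_width: 0.999
```

Request:
{"name": "drive_tool", "arguments": {"increments": "0 0 -0.02 0;0 0 -0.02 0;0 0 -0.02 0;0 0 -0.02 0;0 0 -0.016 0;0 0 0 0;0 0 0 0"}}

```text
t: 7.9
eef_pos: [0.4894, -0.0237, 0.049]
tool_rot: [-0.001, 0.123, 0.992, -0.0]
contact_force: [0.1, 0.2, -0.5]
gripper_width: 0.999
```

Request:
{"name": "drive_tool", "arguments": {"increments": "0 0 0 0;0 0 0 0;0 0 0 0;0 0 0 0;0 0 0 0;0 0 0 0", "grip": 0}}

```text
t: 8.4
eef_pos: [0.4904, -0.0223, 0.05]
tool_rot: [0.001, 0.122, 0.993, 0.0]
contact_force: [-1.0, 1.1, 3.2]
gripper_width: 0.221
```

Request:
{"name": "drive_tool", "arguments": {"increments": "0.0023 -0.0027 0 0.0226;0.0024 -0.0026 0 0.0226;0.0024 -0.0026 0 0.0226;0.0025 -0.0025 0 0.0226;0.0025 -0.0025 0 0.0226;0.0026 -0.0024 0 0.0226;0.0026 -0.0023 0 0.0226;0.0027 -0.0023 0 0.0226;0.0027 -0.0022 0 0.0226;0.0028 -0.0021 0 0.0226;0.0028 -0.0021 0 0.0226;0.0029 -0.002 0 0.0226"}}

```text
t: 9.4
eef_pos: [0.5145, -0.0497, 0.0497]
tool_rot: [-0.006, -0.015, 1.0, 0.001]
contact_force: [-18.3, 2.5, 25.8]
gripper_width: 0.221
```

Request:
{"name": "drive_tool", "arguments": {"increments": "0.003 -0.0019 0.0005 0.0226;0.003 -0.0018 0.0005 0.0226;0.003 -0.0018 0 0.0226;0.003 -0.0017 0 0.0226;0.0031 -0.0016 0 0.0226;0.0031 -0.0016 0 0.0226;0.0031 -0.0015 0 0.0226;0.0032 -0.0014 0 0.0226;0.0032 -0.0013 0 0.0226;0.0032 -0.0013 0 0.0226;0.0033 -0.0012 0 0.0226;0.0033 -0.0011 0 0.0226"}}

```text
t: 10.4
eef_pos: [0.5528, -0.0699, 0.0498]
tool_rot: [-0.006, -0.149, 0.989, 0.001]
contact_force: [-15.7, -0.8, 13.5]
gripper_width: 0.221
```

Request:
{"name": "drive_tool", "arguments": {"increments": "0 0 0 0;0 0 0 0;0 0 0 0"}}

```text
t: 10.65
eef_pos: [0.5541, -0.0703, 0.0498]
tool_rot: [-0.004, -0.149, 0.989, 0.0]
contact_force: [-10.2, -2.4, 9.3]
gripper_width: 0.222
```

```bash
python3 -c "
from h import *
look('p2')"
```

```text
ERR list index out of range
t 10.7 [ 0.5541 -0.0703  0.0498] [-0.004 -0.149  0.989  0.   ] jaw yaw 0.2988
```

View pics/top_p2.png

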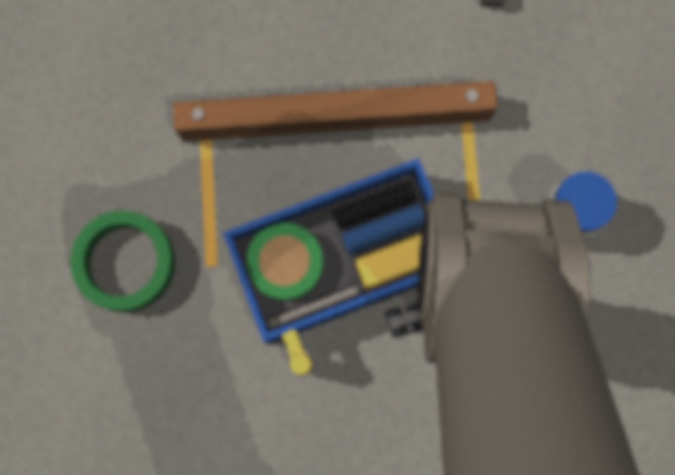

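The right end now leads: the rim's far corners are at (228,234) and (417,163) in the crop. I release and shift to the left to look.

Request:
{"name": "drive_tool", "arguments": {"increments": "0 0 0 0;0 0 0 0;0 0 0 0;0 0 0 0;0 0 0.01 0;0 0 0.025 0;0 0 0.025 0;0 0 0.025 0;-0.005 0.025 0.01 0;-0.005 0.03 0 0;-0.005 0.03 0 0;-0.005 0.03 0 0", "grip": 1}}

```text
t: 11.7
eef_pos: [0.5387, 0.047, 0.1467]
tool_rot: [0.001, -0.148, 0.989, 0.0]
contact_force: [1.5, 1.1, 0.2]
gripper_width: 0.997
```

Request:
{"name": "drive_tool", "arguments": {"increments": "-0.005 0.03 0 0;-0.005 0.03 0 0;-0.005 0.03 0 0;-0.005 0.03 0 0;0 0.025 0 0;0 0 0 0;0 0 0 0"}}

```text
t: 12.28
eef_pos: [0.5184, 0.1928, 0.146]
tool_rot: [0.0, -0.15, 0.989, 0.0]
contact_force: [-0.3, -0.2, 0.1]
gripper_width: 1.001
```

```bash
python3 -c "
from h import *
look('p2b')"
```

```text
bin rim: ctr [0.6086 0.0294] yaw 0.3492 minrect yaw 0.3486 width 0.2009 depth 0.1129
grip bin-frame(meas; expect -.087,+-.075) [[-0.0861, 0.0734], [-0.0868, -0.0723]] world [[0.5026, 0.0689], [0.5518, -0.0683]]
yaw by grips 0.3444 sep 0.1458
REL stop: x,y [-128.2    2.9] yaw 0.301 end lead mm -59.3 centre to home mm [73.2 -2.9]
grips L,R [[0.5012, 0.0701], [0.5525, -0.0708]]
t 12.3333 [0.5187 0.1909 0.1458] [ 0.    -0.149  0.989 -0.   ] jaw yaw 0.2991
```

View pics/top_p2b.png

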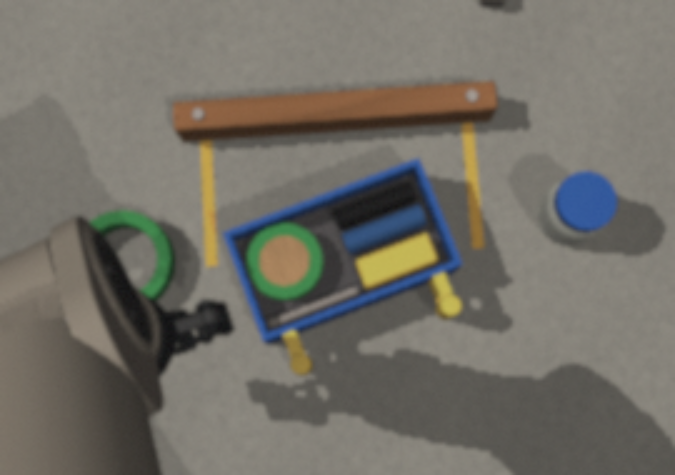

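The view is clear and the right end leads by 59 mm. The jar at (585,202) and the tape are unmoved. On to the left grip.

Request:
{"name": "drive_tool", "arguments": {"increments": "-0.004 -0.03 0 0.012;-0.004 -0.03 0 0.012;-0.004 -0.03 0 0.012;-0.0045 -0.031 0 0.012;0 0 0 0;0 0 0 0;0 0 0 0"}}

```text
t: 12.92
eef_pos: [0.5023, 0.069, 0.1457]
tool_rot: [0.0, -0.171, 0.985, 0.0]
contact_force: [0.6, 0.3, -0.1]
gripper_width: 0.994
```

Request:
{"name": "drive_tool", "arguments": {"increments": "0 0 -0.02 0;0 0 -0.02 0;0 0 -0.02 0;0 0 -0.02 0;0 0 -0.016 0;0 0 0 0;0 0 0 0"}}

```text
t: 13.5
eef_pos: [0.5017, 0.0706, 0.0489]
tool_rot: [-0.001, -0.173, 0.985, 0.0]
contact_force: [-0.3, -0.5, 0.5]
gripper_width: 1.003
```

Request:
{"name": "drive_tool", "arguments": {"increments": "0 0 0 0;0 0 0 0;0 0 0 0;0 0 0 0;0 0 0 0;0 0 0 0", "grip": 0}}

```text
t: 14.0
eef_pos: [0.5022, 0.07, 0.0499]
tool_rot: [0.0, -0.172, 0.985, 0.0]
contact_force: [-1.8, 1.1, 4.8]
gripper_width: 0.222
```

Request:
{"name": "drive_tool", "arguments": {"increments": "0.0023 0.003 0.0003 -0.0238;0.0024 0.0029 0.0003 -0.0238;0.0024 0.0028 0.0003 -0.0238;0.0025 0.0028 0.0003 -0.0238;0.0026 0.0027 0.0003 -0.0238;0.0026 0.0026 0 -0.0238;0.0027 0.0025 0 -0.0238;0.0028 0.0025 0 -0.0238;0.0028 0.0024 0 -0.0238;0.0029 0.0023 0 -0.0238;0.0029 0.0022 0 -0.0238;0.003 0.0022 0 -0.0238"}}

```text
t: 15.0
eef_pos: [0.5347, 0.1014, 0.0509]
tool_rot: [0.0, -0.03, 1.0, 0.0]
contact_force: [1.0, 3.3, -6.5]
gripper_width: 0.218
```

Request:
{"name": "drive_tool", "arguments": {"increments": "0.0031 0.0021 0 -0.0238;0.0031 0.002 0 -0.0238;0.0032 0.002 0 -0.0238;0.0032 0.0019 0 -0.0238;0.0033 0.0018 0 -0.0238;0.0033 0.0017 0 -0.0238;0.0034 0.0017 0 -0.0238;0.0034 0.0016 0 -0.0238;0.0035 0.0015 0 -0.0238;0.0035 0.0014 0 -0.0238;0 0 0 0;0 0 0 0"}}

```text
t: 16.0
eef_pos: [0.5671, 0.1182, 0.0507]
tool_rot: [0.0, 0.089, 0.996, -0.0]
contact_force: [1.8, 2.1, -6.0]
gripper_width: 0.221
```

```bash
python3 -c "
from h import *
look('p3')"
```

```text
bin rim: ctr [0.6414 0.0299] yaw -0.1493 minrect yaw -0.1567 width 0.2006 depth 0.1153
grip bin-frame(meas; expect -.087,+-.075) [[-0.0877, -0.0741]] world [[0.5437, -0.0304]]
REL stop: x,y [-95.4   1.8] yaw -0.198 end lead mm 39.3 centre to home mm [40.4 -1.8]
grips L,R [[0.5665, 0.117], [0.5442, -0.0313]]
t 16.05 [0.5669 0.1181 0.0507] [-0.     0.089  0.996 -0.   ] jaw yaw -0.1775
```

View pics/top_p3.png

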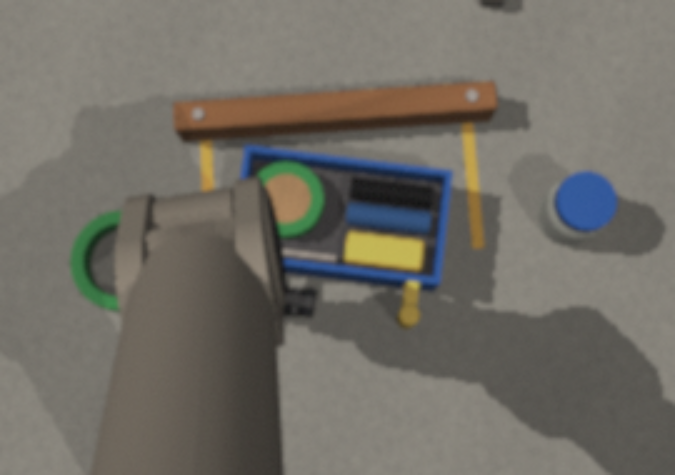

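The left end leads by 39 mm so far. The vertical force shows a slight upward pull, so I lower by 1 mm and push on.

Request:
{"name": "drive_tool", "arguments": {"increments": "0 0 -0.001 0;0.0034 0.0013 -0.0003 -0.023;0.0034 0.0013 0 -0.023;0.0034 0.0012 0 -0.023;0.0034 0.0012 0 -0.023;0 0 0 0;0 0 0 0"}}

```text
t: 16.63
eef_pos: [0.5807, 0.1239, 0.05]
tool_rot: [-0.0, 0.135, 0.991, 0.0]
contact_force: [-3.2, 3.9, 5.7]
gripper_width: 0.22
```

```bash
python3 -c "
from h import *
look('p3a')"
```

```text
bin rim: ctr [0.645  0.0284] yaw -0.2693 minrect yaw -0.2718 width 0.2027 depth 0.1153
grip bin-frame(meas; expect -.087,+-.075) [[-0.0869, -0.0759]] world [[0.541, -0.0217]]
REL stop: x,y [-91.9   0.1] yaw -0.318 end lead mm 62.5 centre to home mm [36.9 -0.1]
grips L,R [[0.581, 0.1238], [0.5411, -0.0208]]
t 16.6833 [0.5807 0.1239 0.05  ] [-0.     0.135  0.991  0.   ] jaw yaw -0.2711
```

The left end leads by 62 mm, the centre is on the midline (0.1 mm off) and 37 mm remain. I release and take the right grip, whose two estimates agree at (0.541,-0.021).

Request:
{"name": "drive_tool", "arguments": {"increments": "0 0 0 0;0 0 0 0;0 0 0 0;0 0 0 0;0 0 0.01 0;0 0 0.025 0;0 0 0.025 0;0 0 0.02 0;-0.0067 -0.024 0 0;-0.0067 -0.024 0 0;-0.0067 -0.024 0 0;-0.0067 -0.024 0 0", "grip": 1}}

```text
t: 17.68
eef_pos: [0.5536, 0.0262, 0.1305]
tool_rot: [0.001, 0.134, 0.991, 0.0]
contact_force: [0.5, -0.3, -0.2]
gripper_width: 1.004
```

Request:
{"name": "drive_tool", "arguments": {"increments": "-0.0067 -0.024 0 0;-0.0062 -0.0245 0 0;0 0 0 0;0 0 0 0;0 0 0 0"}}

```text
t: 18.1
eef_pos: [0.5413, -0.0207, 0.1301]
tool_rot: [0.0, 0.134, 0.991, 0.0]
contact_force: [0.5, 0.8, 0.4]
gripper_width: 0.998
```

```bash
python3 -c "
from h import *
look('p3b')
cv2.imwrite('pics/scene3.png',cv2.resize(bot.read_camera('scene')[100:300,120:380,::-1],None,fx=2.5,fy=2.5))"
```

```text
ERR list index out of range
t 18.15 [ 0.5414 -0.02    0.1299] [0.    0.134 0.991 0.   ] jaw yaw -0.2682
```

View pics/scene3.png

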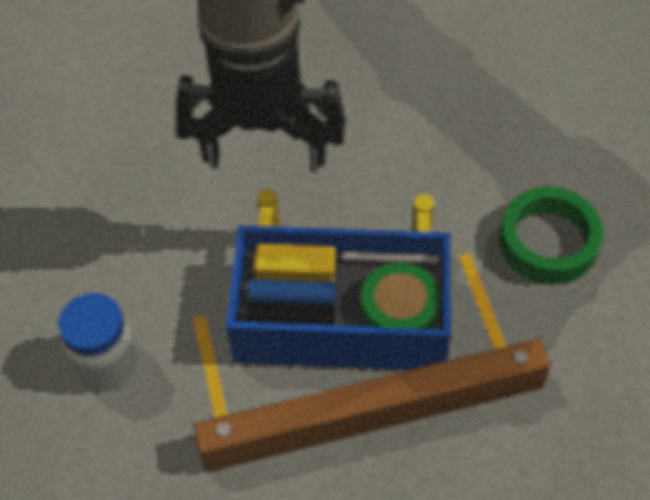

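The scene view shows the fingers at (208,160) and (318,160) straddling the right grip at (267,200). The bin's left front corner is close to the stop. I descend and pinch.

Request:
{"name": "drive_tool", "arguments": {"increments": "0 0 -0.02 0;0 0 -0.02 0;0 0 -0.02 0;0 0 -0.0205 0;0 0 0 0;0 0 0 0;0 0 0 0"}}

```text
t: 18.78
eef_pos: [0.5416, -0.0206, 0.0498]
tool_rot: [0.0, 0.134, 0.991, 0.0]
contact_force: [0.5, 0.3, 0.1]
gripper_width: 1.001
```

Request:
{"name": "drive_tool", "arguments": {"increments": "0 0 0 0;0 0 0 0;0 0 0 0;0 0 0 0;0 0 0 0;0 0 0 0", "grip": 0}}

```text
t: 19.28
eef_pos: [0.5411, -0.021, 0.0495]
tool_rot: [0.0, 0.134, 0.991, 0.0]
contact_force: [0.6, 0.2, 2.2]
gripper_width: 0.221
```

Request:
{"name": "drive_tool", "arguments": {"increments": "0.0023 -0.0027 0.0003 0.0233;0.0023 -0.0027 0.0003 0.0233;0.0024 -0.0026 0.0003 0.0233;0.0024 -0.0025 0 0.0233;0.0025 -0.0025 0 0.0233;0.0025 -0.0024 0 0.0233;0.0026 -0.0023 0 0.0233;0.0026 -0.0023 0 0.0233;0.0027 -0.0022 0 0.0233;0.0027 -0.0021 0 0.0233"}}

```text
t: 20.12
eef_pos: [0.5662, -0.0464, 0.0498]
tool_rot: [0.0, 0.018, 1.0, -0.0]
contact_force: [-0.7, -3.7, -5.4]
gripper_width: 0.218
```

Request:
{"name": "drive_tool", "arguments": {"increments": "0.0028 -0.0021 -0.0003 0.0233;0.0028 -0.002 -0.0003 0.0233;0.0029 -0.0019 0 0.0233;0.0029 -0.0019 0 0.0233;0.003 -0.0018 0 0.0233;0.003 -0.0017 0 0.0233;0.0031 -0.0016 0 0.0233;0 0 0 0;0 0 0 0"}}

```text
t: 20.87
eef_pos: [0.5873, -0.0587, 0.0495]
tool_rot: [0.001, -0.063, 0.998, -0.0]
contact_force: [-0.1, -3.3, -1.2]
gripper_width: 0.222
```

```bash
python3 -c "
from h import *
look('p4')"
```

```text
bin rim: ctr [0.6647 0.0265] yaw 0.1411 minrect yaw 0.1433 width 0.2008 depth 0.1176
grip bin-frame(meas; expect -.087,+-.075) [[-0.0885, 0.0747]] world [[0.5666, 0.088]]
REL stop: x,y [-72.3  -2.7] yaw 0.093 end lead mm -18.5 centre to home mm [17.3  2.7]
grips L,R [[0.568, 0.0885], [0.5891, -0.06]]
t 20.9167 [ 0.5873 -0.0587  0.0495] [ 0.001 -0.063  0.998 -0.   ] jaw yaw 0.1268
```

View pics/top_p4.png

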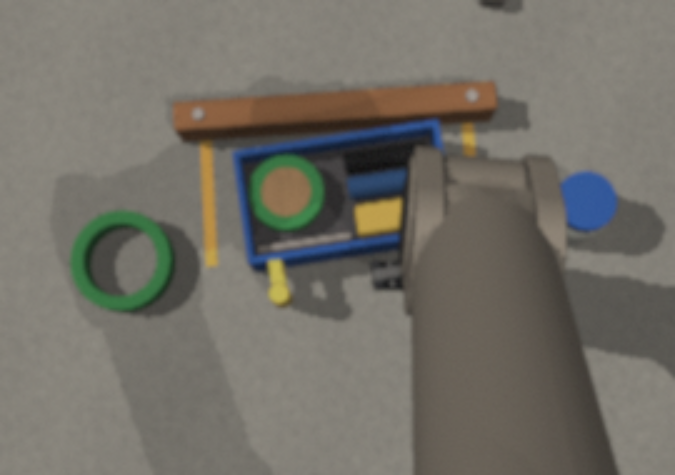

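Now 17 mm short, with the right end 18 mm ahead. I push the right end a little more and then switch to the left.

Request:
{"name": "drive_tool", "arguments": {"increments": "0.0031 -0.001 0 0.022;0.0031 -0.001 0 0.022;0 0 0 0;0 0 0 0"}}

```text
t: 21.25
eef_pos: [0.5926, -0.0609, 0.0495]
tool_rot: [0.0, -0.085, 0.996, -0.0]
contact_force: [-2.0, -4.1, 1.9]
gripper_width: 0.22
```

```bash
python3 -c "
from h import *
look('p4a')"
```

```text
bin rim: ctr [0.6663 0.0271] yaw 0.1824 minrect yaw 0.1791 width 0.2017 depth 0.1176
grip bin-frame(meas; expect -.087,+-.075) [[-0.0881, 0.0757]] world [[0.5659, 0.0855]]
REL stop: x,y [-70.7  -2.2] yaw 0.134 end lead mm -26.7 centre to home mm [15.7  2.2]
grips L,R [[0.5672, 0.085], [0.5944, -0.0625]]
t 21.3 [ 0.5926 -0.0609  0.0495] [ 0.    -0.085  0.996 -0.   ] jaw yaw 0.1701
```

Request:
{"name": "drive_tool", "arguments": {"increments": "0 0 0 0;0 0 0 0;0 0 0 0;0 0 0 0;0 0 0.01 0;0 0 0.025 0;0 0 0.025 0;0 0 0.02 0;-0.0044 0.0244 0 0.003;-0.0044 0.0244 0 0.003;-0.0044 0.0244 0 0.003;-0.0044 0.0244 0 0.003", "grip": 1}}

```text
t: 22.3
eef_pos: [0.575, 0.0384, 0.1304]
tool_rot: [0.001, -0.091, 0.996, 0.0]
contact_force: [-0.5, 0.1, 0.6]
gripper_width: 0.999
```

Request:
{"name": "drive_tool", "arguments": {"increments": "-0.0043 0.0243 0 0;-0.0042 0.0243 0 0;0 0 0 0;0 0 0 0;0 0 0 0"}}

```text
t: 22.72
eef_pos: [0.5667, 0.0854, 0.1298]
tool_rot: [0.0, -0.091, 0.996, -0.0]
contact_force: [-0.5, -0.3, -0.3]
gripper_width: 1.004
```

Request:
{"name": "drive_tool", "arguments": {"increments": "0 0 -0.02 0;0 0 -0.02 0;0 0 -0.02 0;0 0 -0.02 0;0 0 0 0;0 0 0 0;0 0 0 0"}}

```text
t: 23.3
eef_pos: [0.5673, 0.0849, 0.0503]
tool_rot: [0.001, -0.09, 0.996, -0.0]
contact_force: [1.3, -0.4, 0.8]
gripper_width: 1.001
```

Request:
{"name": "drive_tool", "arguments": {"increments": "0 0 0 0;0 0 0 0;0 0 0 0;0 0 0 0;0 0 0 0;0 0 0 0", "grip": 0}}

```text
t: 23.8
eef_pos: [0.5665, 0.0862, 0.0498]
tool_rot: [0.0, -0.091, 0.996, 0.0]
contact_force: [-2.1, 1.4, 2.6]
gripper_width: 0.221
```

Request:
{"name": "drive_tool", "arguments": {"increments": "0.0026 0.0029 0 -0.0238;0.0027 0.0028 0 -0.0238;0.0027 0.0027 0 -0.0238;0.0028 0.0026 0 -0.0238;0.0028 0.0026 0 -0.0238;0.0029 0.0025 0 -0.0238;0.003 0.0024 0 -0.0238;0 0 0 0;0 0 0 0"}}

```text
t: 24.55
eef_pos: [0.5827, 0.1037, 0.0497]
tool_rot: [-0.003, -0.007, 1.0, -0.0]
contact_force: [-11.8, -1.2, 17.1]
gripper_width: 0.222
```

```bash
python3 -c "
from h import *
look('p5')"
```

```text
bin rim: ctr [0.6713 0.028 ] yaw -0.0212 minrect yaw -0.0025 width 0.2021 depth 0.1181
grip bin-frame(meas; expect -.087,+-.075) [[-0.0887, -0.0754]] world [[0.581, -0.0456]]
REL stop: x,y [-65.7  -1.6] yaw -0.069 end lead mm 13.9 centre to home mm [10.7  1.6]
grips L,R [[0.5859, 0.1048], [0.5827, -0.0452]]
t 24.6 [0.5827 0.1037 0.0497] [-0.003 -0.007  1.    -0.   ] jaw yaw 0.0148
```

View pics/top_p5.png

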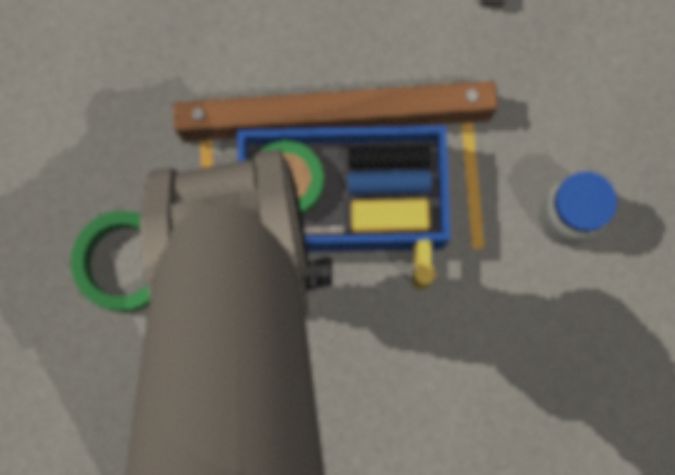

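The left end leads by about 13 mm and 10.7 mm remain. One more small push here, until the corner nearly meets the stop.

Request:
{"name": "drive_tool", "arguments": {"increments": "0.003 0.0026 0.0004 -0.022;0.003 0.0018 0 -0.01;0 0 0 0;0 0 0 0"}}

```text
t: 24.93
eef_pos: [0.5879, 0.1078, 0.0498]
tool_rot: [-0.004, 0.009, 1.0, -0.001]
contact_force: [-14.2, -1.8, 15.4]
gripper_width: 0.217
```

```bash
python3 -c "
from h import *
look('p5a')"
```

```text
bin rim: ctr [0.6729 0.0293] yaw -0.043 minrect yaw -0.0356 width 0.2015 depth 0.1187
grip bin-frame(meas; expect -.087,+-.075) [[-0.091, -0.0753]] world [[0.5787, -0.042]]
REL stop: x,y [-64.   -0.3] yaw -0.091 end lead mm 18.2 centre to home mm [9.  0.3]
grips L,R [[0.5892, 0.108], [0.5827, -0.0419]]
t 24.9833 [0.5879 0.1078 0.0498] [-0.004  0.009  1.    -0.001] jaw yaw -0.018
```

Request:
{"name": "drive_tool", "arguments": {"increments": "0 0 0 0;0 0 0 0;0 0 0 0;0 0 0 0;0 0 0.01 0;0 0 0.025 0;0 0 0.025 0;0 0 0.02 0;-0.0012 -0.025 0 -0.006;-0.0012 -0.025 0 -0.006;-0.0012 -0.025 0 -0.006;-0.0012 -0.025 0 -0.006", "grip": 1}}

```text
t: 25.98
eef_pos: [0.5874, 0.0078, 0.1307]
tool_rot: [0.001, 0.02, 1.0, 0.0]
contact_force: [0.4, 0.2, 0.3]
gripper_width: 1.001
```

Request:
{"name": "drive_tool", "arguments": {"increments": "-0.0012 -0.025 0 0;-0.001 -0.025 0 0;0 0 0 0;0 0 0 0;0 0 0 0"}}

```text
t: 26.4
eef_pos: [0.5852, -0.0406, 0.1302]
tool_rot: [0.0, 0.02, 1.0, 0.0]
contact_force: [-0.5, 0.2, -0.4]
gripper_width: 0.998
```

```bash
python3 -c "
from h import *
look('p5b')"
```

```text
ERR list index out of range
t 26.45 [ 0.5853 -0.0399  0.13  ] [0.    0.019 1.    0.   ] jaw yaw -0.0384
```

View pics/top_p5b.png

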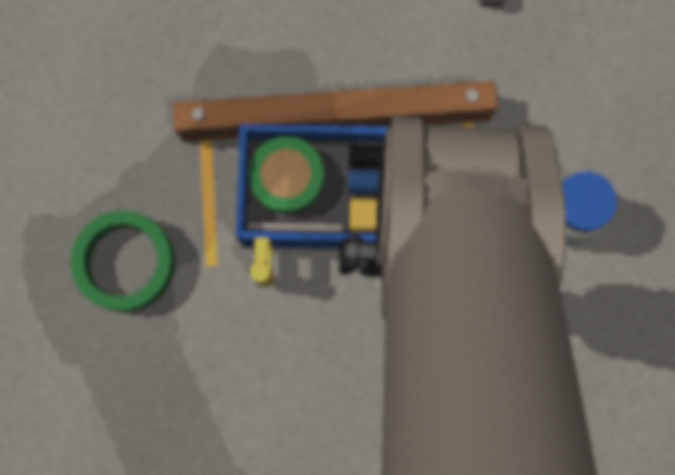

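The left grip is visible at (261,270), and the tool is about 4 mm too far forward for the right grip. I correct that and descend.

Request:
{"name": "drive_tool", "arguments": {"increments": "-0.0033 -0.0015 -0.01 0;0 0 -0.02 0;0 0 -0.02 0;0 0 -0.02 0;0 0 -0.0105 0;0 0 0 0;0 0 0 0"}}

```text
t: 27.03
eef_pos: [0.5813, -0.0423, 0.0488]
tool_rot: [-0.001, 0.02, 1.0, 0.0]
contact_force: [-0.5, 0.5, 0.7]
gripper_width: 1.001
```

Request:
{"name": "drive_tool", "arguments": {"increments": "0 0 0 0;0 0 0 0;0 0 0 0;0 0 0 0;0 0 0 0;0 0 0 0", "grip": 0}}

```text
t: 27.53
eef_pos: [0.582, -0.0426, 0.0498]
tool_rot: [0.0, 0.02, 1.0, 0.0]
contact_force: [-0.3, 1.2, 3.4]
gripper_width: 0.222
```

Request:
{"name": "drive_tool", "arguments": {"increments": "0.0031 -0.0022 0.0002 0.024;0.0032 -0.0022 0.0002 0.024;0.0032 -0.0021 0.0002 0.024;0.0032 -0.002 0 0.024;0.0033 -0.002 0 0.024;0 0 0 0;0 0 0 0"}}

```text
t: 28.12
eef_pos: [0.5962, -0.054, 0.0498]
tool_rot: [-0.001, -0.04, 0.999, -0.0]
contact_force: [-4.1, 0.0, 4.9]
gripper_width: 0.222
```

```bash
python3 -c "
from h import *
look('p6')"
```

```text
bin rim: ctr [0.6767 0.0282] yaw 0.0763 minrect yaw 0.079 width 0.2018 depth 0.1187
grip bin-frame(meas; expect -.087,+-.075) [[-0.0904, 0.0731]] world [[0.581, 0.0942]]
REL stop: x,y [-60.2  -1.6] yaw 0.028 end lead mm -5.6 centre to home mm [5.2 1.6]
grips L,R [[0.5843, 0.0963], [0.5957, -0.0532]]
t 28.1667 [ 0.5962 -0.054   0.0498] [-0.001 -0.04   0.999 -0.   ] jaw yaw 0.0799
```

View pics/top_p6.png

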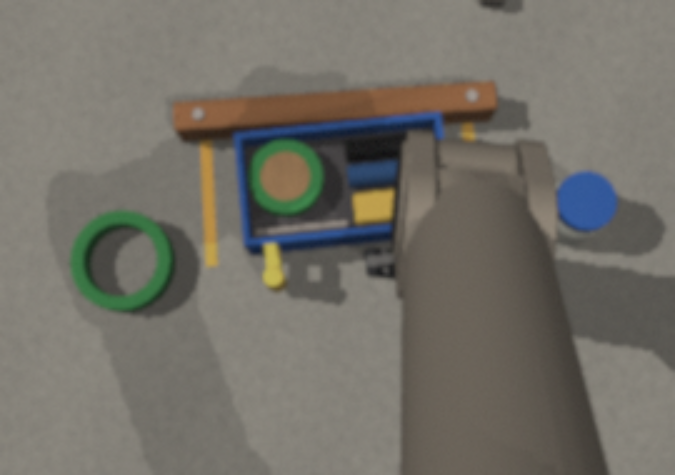

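Request:
{"name": "drive_tool", "arguments": {"increments": "0.0025 -0.0005 0 0.015;0.0025 -0.0005 0 0.01;0 0 0 0;0 0 0 0"}}

```text
t: 28.5
eef_pos: [0.5997, -0.0557, 0.0498]
tool_rot: [-0.003, -0.052, 0.999, -0.0]
contact_force: [-9.8, -2.2, 10.0]
gripper_width: 0.222
```

```bash
python3 -c "
from h import *
look('p6a')"
```

```text
bin rim: ctr [0.6777 0.0281] yaw 0.0928 minrect yaw 0.0949 width 0.2024 depth 0.1187
grip bin-frame(meas; expect -.087,+-.075) [[-0.0907, 0.0726]] world [[0.5807, 0.0919]]
REL stop: x,y [-59.2  -1.8] yaw 0.044 end lead mm -8.9 centre to home mm [4.2 1.8]
grips L,R [[0.5841, 0.0947], [0.598, -0.0547]]
t 28.55 [ 0.5997 -0.0557  0.0498] [-0.003 -0.052  0.999 -0.   ] jaw yaw 0.1043
```

Request:
{"name": "drive_tool", "arguments": {"increments": "0 0 0 0;0 0 0 0;0 0 0 0;0 0 0 0;0 0 0.01 0;0 0 0.025 0;0 0 0.025 0;0 0 0.02 0;-0.003 0.0248 0 -0.003;-0.003 0.0248 0 -0.003;-0.003 0.0248 0 -0.003;-0.003 0.0248 0 -0.003", "grip": 1}}

```text
t: 29.55
eef_pos: [0.5908, 0.046, 0.1309]
tool_rot: [0.001, -0.046, 0.999, 0.0]
contact_force: [0.7, 0.7, -0.4]
gripper_width: 1.001
```

Request:
{"name": "drive_tool", "arguments": {"increments": "-0.003 0.0248 0 0;-0.0025 0.0248 0 0;0 0 0 0;0 0 0 0;0 0 0 0"}}

```text
t: 29.97
eef_pos: [0.5854, 0.0939, 0.1303]
tool_rot: [0.0, -0.046, 0.999, -0.0]
contact_force: [-0.1, -0.2, -0.4]
gripper_width: 0.998
```

Request:
{"name": "drive_tool", "arguments": {"increments": "-0.0022 0 -0.01 0;0 0 -0.02 0;0 0 -0.02 0;0 0 -0.02 0;0 0 -0.0105 0;0 0 0 0;0 0 0 0"}}

```text
t: 30.55
eef_pos: [0.5827, 0.0935, 0.0489]
tool_rot: [-0.001, -0.046, 0.999, -0.0]
contact_force: [0.2, 0.1, -0.2]
gripper_width: 1.001
```

Request:
{"name": "drive_tool", "arguments": {"increments": "0 0 0 0;0 0 0 0;0 0 0 0;0 0 0 0;0 0 0 0;0 0 0 0", "grip": 0}}

```text
t: 31.05
eef_pos: [0.5833, 0.0944, 0.05]
tool_rot: [0.0, -0.046, 0.999, 0.0]
contact_force: [0.7, -0.7, 2.9]
gripper_width: 0.224
```

Request:
{"name": "drive_tool", "arguments": {"increments": "0.003 0.0028 0.0002 -0.023;0.003 0.0027 0.0002 -0.023;0.003 0.0026 0 -0.023;0 0 0 0;0 0 0 0"}}

```text
t: 31.47
eef_pos: [0.5908, 0.1023, 0.05]
tool_rot: [-0.001, -0.012, 1.0, -0.0]
contact_force: [-4.7, -1.3, 6.8]
gripper_width: 0.221
```

```bash
python3 -c "
from h import *
look('p7')"
```

```text
bin rim: ctr [0.679  0.0284] yaw 0.0315 minrect yaw 0.0311 width 0.2018 depth 0.1179
grip bin-frame(meas; expect -.087,+-.075) [[-0.0886, -0.0739]] world [[0.5927, -0.0482]]
REL stop: x,y [-58.   -1.5] yaw -0.017 end lead mm 3.4 centre to home mm [3.  1.5]
grips L,R [[0.5896, 0.1006], [0.5944, -0.0493]]
t 31.5167 [0.5908 0.1023 0.05  ] [-0.001 -0.012  1.    -0.   ] jaw yaw 0.0231
```

View pics/top_p7.png

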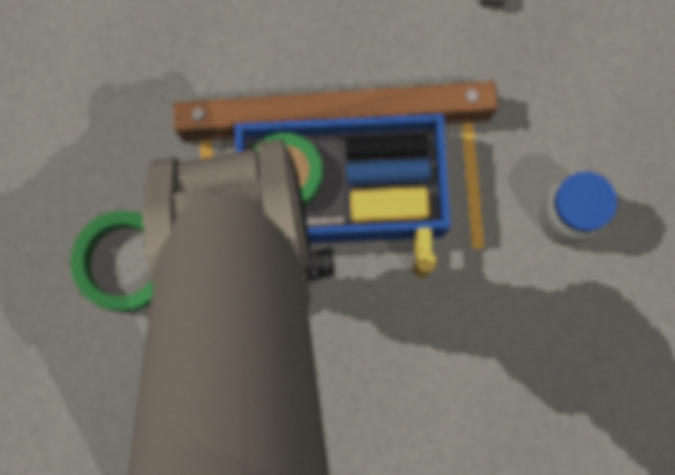

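About 3 mm remain. I press the left end until its corner touches.

Request:
{"name": "drive_tool", "arguments": {"increments": "0.0025 0.002 0 -0.015;0.0025 0.002 0 -0.01;0 0 0 0;0 0 0 0"}}

```text
t: 31.85
eef_pos: [0.5931, 0.1046, 0.0499]
tool_rot: [-0.004, 0.001, 1.0, -0.001]
contact_force: [-14.4, -4.3, 16.6]
gripper_width: 0.221
```

```bash
python3 -c "
from h import *
look('p7a')"
```

```text
bin rim: ctr [0.6797 0.0293] yaw 0.0077 minrect yaw 0.0131 width 0.2015 depth 0.1184
grip bin-frame(meas; expect -.087,+-.075) [[-0.0899, -0.0733]] world [[0.5904, -0.0447]]
REL stop: x,y [-57.2  -0.6] yaw -0.041 end lead mm 8.1 centre to home mm [2.2 0.6]
grips L,R [[0.5921, 0.1036], [0.5933, -0.0464]]
t 31.9 [0.5931 0.1046 0.0499] [-0.004  0.001  1.    -0.001] jaw yaw -0.0028
```

Request:
{"name": "drive_tool", "arguments": {"increments": "0 0 0 0;0 0 0 0;0 0 0 0;0 0 0 0;0 0 0.01 0;0 0 0.025 0;0 0 0.025 0;0 0 0.02 0;-0.0007 -0.0252 0 0.004;-0.0007 -0.0252 0 0.004;-0.0007 -0.0252 0 0.004;-0.0007 -0.0252 0 0.004", "grip": 1}}

```text
t: 32.9
eef_pos: [0.5944, 0.005, 0.1307]
tool_rot: [0.001, -0.008, 1.0, 0.0]
contact_force: [0.1, 0.3, 1.1]
gripper_width: 0.998
```

Request:
{"name": "drive_tool", "arguments": {"increments": "-0.0007 -0.0252 0 0;-0.0005 -0.0252 0 0;0 0 0 0;0 0 0 0;0 0 0 0"}}

```text
t: 33.32
eef_pos: [0.5932, -0.0438, 0.1302]
tool_rot: [0.0, -0.008, 1.0, 0.0]
contact_force: [-0.2, 0.3, 1.0]
gripper_width: 1.002
```

Request:
{"name": "drive_tool", "arguments": {"increments": "-0.001 -0.0017 -0.01 0;0 0 -0.02 0;0 0 -0.02 0;0 0 -0.02 0;0 0 -0.0105 0;0 0 0 0;0 0 0 0"}}

```text
t: 33.9
eef_pos: [0.5917, -0.0455, 0.0487]
tool_rot: [-0.001, -0.008, 1.0, 0.0]
contact_force: [0.1, -0.7, 1.4]
gripper_width: 0.999
```

Request:
{"name": "drive_tool", "arguments": {"increments": "0 0 0 0;0 0 0 0;0 0 0 0;0 0 0 0;0 0 0 0;0 0 0 0", "grip": 0}}

```text
t: 34.4
eef_pos: [0.5923, -0.0461, 0.0498]
tool_rot: [0.0, -0.008, 1.0, 0.0]
contact_force: [-0.1, 0.8, 2.3]
gripper_width: 0.222
```

Request:
{"name": "drive_tool", "arguments": {"increments": "0.003 -0.0018 0.0002 0.02;0.003 -0.0018 0.0002 0.02;0.0028 -0.0015 0 0.018;0 0 0 0;0 0 0 0"}}

```text
t: 34.82
eef_pos: [0.5991, -0.0517, 0.0498]
tool_rot: [-0.002, -0.037, 0.999, 0.0]
contact_force: [-6.3, 1.1, 7.9]
gripper_width: 0.22
```

```bash
python3 -c "
from h import *
look('p8')"
```

```text
bin rim: ctr [0.681  0.0288] yaw 0.0705 minrect yaw 0.0716 width 0.2018 depth 0.1173
grip bin-frame(meas; expect -.087,+-.075) [[-0.088, 0.0742]] world [[0.5879, 0.0965]]
REL stop: x,y [-56.   -1.2] yaw 0.022 end lead mm -4.4 centre to home mm [1.  1.2]
grips L,R [[0.5889, 0.0975], [0.5995, -0.0522]]
t 34.8667 [ 0.5991 -0.0517  0.0499] [-0.002 -0.037  0.999  0.   ] jaw yaw 0.0731
```

View pics/top_p8.png

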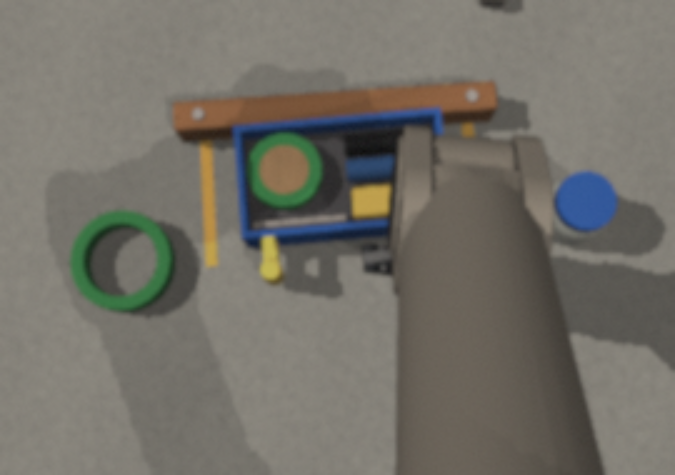

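Request:
{"name": "drive_tool", "arguments": {"increments": "0.0025 0 0 0.01;0.0025 0.0005 0 0.005;0 0 0 0;0 0 0 0"}}

```text
t: 35.2
eef_pos: [0.5995, -0.0519, 0.0498]
tool_rot: [-0.006, -0.043, 0.999, 0.0]
contact_force: [-21.0, 0.0, 23.1]
gripper_width: 0.222
```

```bash
python3 -c "
from h import *
look('p8a')"
```

```text
bin rim: ctr [0.681  0.0287] yaw 0.0725 minrect yaw 0.0722 width 0.2018 depth 0.1174
grip bin-frame(meas; expect -.087,+-.075) [[-0.088, 0.0743]] world [[0.5879, 0.0964]]
REL stop: x,y [-55.9  -1.3] yaw 0.024 end lead mm -4.8 centre to home mm [0.9 1.3]
grips L,R [[0.5888, 0.0972], [0.5997, -0.0524]]
t 35.25 [ 0.5994 -0.0518  0.0498] [-0.006 -0.043  0.999  0.   ] jaw yaw 0.0864
```

Right corner in contact: 21 N and no motion for 5 mm of command. The contact geometry puts the stop face about 1.5 mm farther than my image estimate. Back to the left grip.

Request:
{"name": "drive_tool", "arguments": {"increments": "-0.004 0 0 0;0 0 0 0;0 0 0 0;0 0 0 0;0 0 0 0;0 0 0.01 0;0 0 0.025 0;0 0 0.025 0;0 0 0.02 0;-0.002 0.0248 0 -0.003;-0.002 0.0248 0 -0.003;-0.002 0.0248 0 -0.003", "grip": 1}}

```text
t: 36.25
eef_pos: [0.5963, 0.024, 0.1311]
tool_rot: [0.001, -0.039, 0.999, 0.0]
contact_force: [0.9, 0.1, -0.3]
gripper_width: 0.998
```

Request:
{"name": "drive_tool", "arguments": {"increments": "-0.002 0.0248 0 -0.003;-0.002 0.0248 0 -0.002;-0.002 0.0248 0 0;0 0 0 0;0 0 0 0;0 0 0 0"}}

```text
t: 36.75
eef_pos: [0.59, 0.0973, 0.1301]
tool_rot: [0.0, -0.037, 0.999, -0.0]
contact_force: [-0.4, -0.2, 0.2]
gripper_width: 1.001
```

```bash
python3 -c "
from h import *
im=look('p8b')"
```

```text
bin rim: ctr [6.833e-01 6.000e-04] yaw 0.0772 minrect yaw 0.0696 width 0.1459 depth 0.1181
grip bin-frame(meas; expect -.087,+-.075) [[-0.0896, -0.0447]] world [[0.5974, -0.0509]]
REL stop: x,y [-55.  -29.5] yaw 0.029 end lead mm -5.8 centre to home mm [-0.  29.5]
grips L,R [[0.5908, 0.0687], [0.6024, -0.0809]]
t 36.8 [0.5901 0.0965 0.13  ] [ 0.    -0.036  0.999 -0.   ] jaw yaw 0.0725
```

Request:
{"name": "drive_tool", "arguments": {"increments": "-0.0015 0.0003 -0.01 0;0 0 -0.02 0;0 0 -0.02 0;0 0 -0.02 0;0 0 -0.0105 0;0 0 0 0;0 0 0 0"}}

```text
t: 37.38
eef_pos: [0.588, 0.0974, 0.0487]
tool_rot: [-0.001, -0.037, 0.999, -0.0]
contact_force: [-0.2, 0.3, 0.9]
gripper_width: 0.999
```

Request:
{"name": "drive_tool", "arguments": {"increments": "0 0 0 0;0 0 0 0;0 0 0 0;0 0 0 0;0 0 0 0;0 0 0 0", "grip": 0}}

```text
t: 37.88
eef_pos: [0.5886, 0.0982, 0.0497]
tool_rot: [0.0, -0.037, 0.999, 0.0]
contact_force: [-0.6, -0.5, 2.1]
gripper_width: 0.219
```

Request:
{"name": "drive_tool", "arguments": {"increments": "0.0022 0.002 0.0002 -0.013;0.0022 0.002 0.0002 -0.013;0.0022 0.002 0 -0.013;0 0 0 0;0 0 0 0"}}

```text
t: 38.3
eef_pos: [0.5922, 0.1022, 0.0497]
tool_rot: [-0.003, -0.017, 1.0, -0.001]
contact_force: [-10.3, -5.5, 12.5]
gripper_width: 0.22
```

```bash
python3 -c "
from h import *
look('p9')"
```

```text
bin rim: ctr [0.6821 0.0294] yaw 0.0326 minrect yaw 0.0344 width 0.2037 depth 0.1178
grip bin-frame(meas; expect -.087,+-.075) [[-0.0894, -0.0748]] world [[0.5952, -0.0483]]
REL stop: x,y [-54.8  -0.7] yaw -0.016 end lead mm 3.1 centre to home mm [-0.2  0.7]
grips L,R [[0.5927, 0.1015], [0.5976, -0.0484]]
t 38.35 [0.5922 0.1022 0.0497] [-0.003 -0.017  1.    -0.001] jaw yaw 0.0339
```

View pics/top_p9.png

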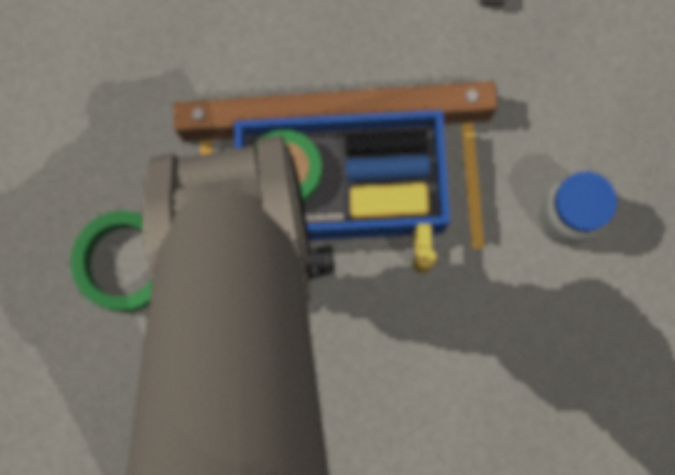

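Request:
{"name": "drive_tool", "arguments": {"increments": "0.002 0.0015 0 -0.003;0 0 0 0;0 0 0 0"}}

```text
t: 38.6
eef_pos: [0.5922, 0.1022, 0.0497]
tool_rot: [-0.005, -0.015, 1.0, -0.002]
contact_force: [-15.9, -7.5, 19.7]
gripper_width: 0.216
```

Request:
{"name": "drive_tool", "arguments": {"increments": "-0.0035 -0.002 0 0;0 0 0 0;0 0 0 0;0 0 0 0;0 0 0 0;0 0 0.01 0;0 0 0.025 0;0 0 0.025 0;0 0 0.02 0;0.0005 -0.025 0 0.002;0.0005 -0.025 0 0.002;0.0005 -0.025 0 0.002", "grip": 1}}

```text
t: 39.6
eef_pos: [0.5955, 0.0285, 0.131]
tool_rot: [0.001, -0.02, 1.0, 0.0]
contact_force: [0.2, -0.3, 0.2]
gripper_width: 1.0
```

Request:
{"name": "drive_tool", "arguments": {"increments": "0.0005 -0.025 0 0.002;0.0005 -0.025 0 0;0.0005 -0.025 0 0;0 0 0 0;0 0 0 0;0 0 0 0"}}

```text
t: 40.1
eef_pos: [0.5966, -0.0455, 0.13]
tool_rot: [0.0, -0.02, 1.0, 0.0]
contact_force: [0.2, -0.6, -1.2]
gripper_width: 1.0
```

```bash
python3 -c "
from h import *
im=look('p9b')"
```

```text
ERR list index out of range
t 40.15 [ 0.5966 -0.0448  0.1298] [ 0.    -0.021  1.     0.   ] jaw yaw 0.0417
```

View pics/top_p9b.png

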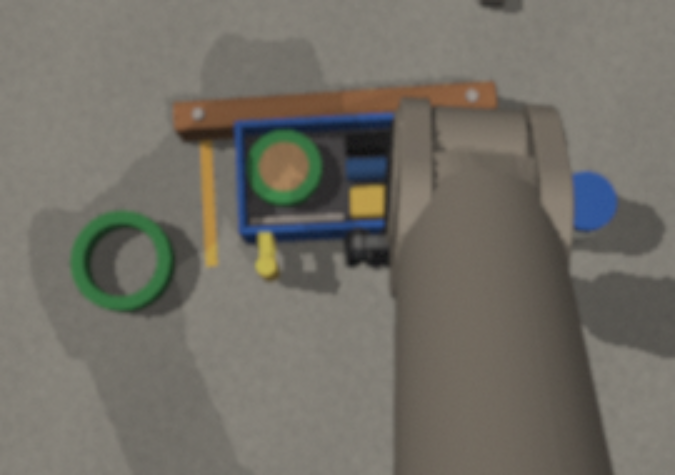

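The left grip is visible at (265,268), and the left corner is against the stop. I take the right grip.

Request:
{"name": "drive_tool", "arguments": {"increments": "-0.0003 -0.0033 -0.01 0;0 0 -0.02 0;0 0 -0.02 0;0 0 -0.02 0;0 0 -0.0105 0;0 0 0 0;0 0 0 0"}}

```text
t: 40.73
eef_pos: [0.5958, -0.0491, 0.0486]
tool_rot: [-0.001, -0.02, 1.0, 0.0]
contact_force: [0.1, -1.2, 0.6]
gripper_width: 0.999
```

Request:
{"name": "drive_tool", "arguments": {"increments": "0 0 0 0;0 0 0 0;0 0 0 0;0 0 0 0;0 0 0 0;0 0 0 0", "grip": 0}}

```text
t: 41.23
eef_pos: [0.5965, -0.0491, 0.0497]
tool_rot: [0.0, -0.02, 1.0, 0.0]
contact_force: [-0.8, 1.2, 3.5]
gripper_width: 0.221
```

Request:
{"name": "drive_tool", "arguments": {"increments": "0.0022 -0.001 0.0003 0.009;0.0022 -0.001 0 0.009;0 0 0 0;0 0 0 0"}}

```text
t: 41.57
eef_pos: [0.5986, -0.051, 0.0497]
tool_rot: [-0.002, -0.029, 1.0, 0.001]
contact_force: [-7.4, 1.4, 10.6]
gripper_width: 0.22
```

```bash
python3 -c "
from h import *
look('p10')"
```

```text
bin rim: ctr [0.6818 0.0288] yaw 0.0659 minrect yaw 0.064 width 0.2019 depth 0.1173
grip bin-frame(meas; expect -.087,+-.075) [[-0.0888, 0.0737]] world [[0.5883, 0.0966]]
REL stop: x,y [-55.1  -1.2] yaw 0.018 end lead mm -3.5 centre to home mm [0.1 1.2]
grips L,R [[0.5901, 0.098], [0.5999, -0.0517]]
t 41.6167 [ 0.5986 -0.0509  0.0497] [-0.002 -0.029  1.     0.001] jaw yaw 0.0587
```

View pics/top_p10.png

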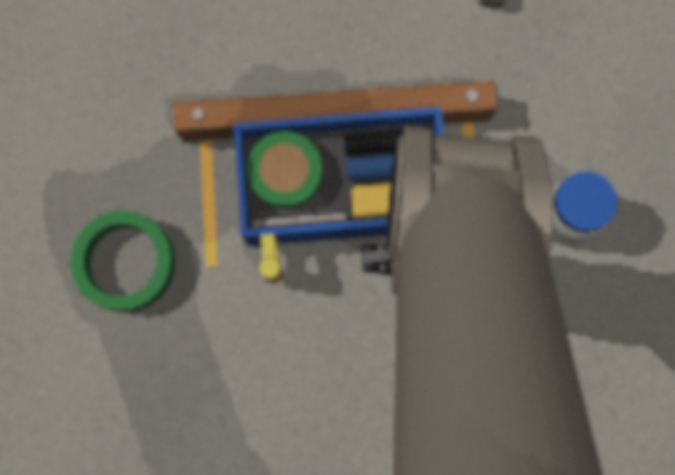

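Very nearly home now: yaw about +0.017 with about 1.5 mm left. Next the left grip, with a small push only to square.

Request:
{"name": "drive_tool", "arguments": {"increments": "-0.001 0 0 0;0 0 0 0;0 0 0 0;0 0 0 0;0 0 0 0;0 0 0.01 0;0 0 0.025 0;0 0 0.025 0;0 0 0.02 0;-0.0017 0.0247 0 0;-0.0017 0.0247 0 0;-0.0017 0.0247 0 0", "grip": 1}}

```text
t: 42.62
eef_pos: [0.5948, 0.0229, 0.1308]
tool_rot: [0.001, -0.028, 1.0, 0.0]
contact_force: [0.7, 0.2, 0.6]
gripper_width: 1.0
```

Request:
{"name": "drive_tool", "arguments": {"increments": "-0.0017 0.0247 0 0;-0.0017 0.0247 0 0;-0.0015 0.0247 0 0;0 0 0 0;0 0 0 0;0 0 0 0"}}

```text
t: 43.12
eef_pos: [0.5896, 0.0959, 0.1298]
tool_rot: [0.0, -0.029, 1.0, -0.0]
contact_force: [-0.3, -0.9, 0.1]
gripper_width: 1.004
```

Request:
{"name": "drive_tool", "arguments": {"increments": "-0.0005 0.0012 -0.01 0;0 0 -0.02 0;0 0 -0.02 0;0 0 -0.02 0;0 0 -0.01 0;0 0 0 0;0 0 0 0"}}

```text
t: 43.7
eef_pos: [0.5888, 0.0968, 0.049]
tool_rot: [-0.001, -0.028, 1.0, -0.0]
contact_force: [-0.2, -0.0, 0.4]
gripper_width: 1.0
```

Request:
{"name": "drive_tool", "arguments": {"increments": "0 0 0 0;0 0 0 0;0 0 0 0;0 0 0 0;0 0 0 0;0 0 0 0", "grip": 0}}

```text
t: 44.2
eef_pos: [0.5891, 0.0985, 0.05]
tool_rot: [0.0, -0.029, 1.0, 0.0]
contact_force: [-2.5, 1.6, 4.1]
gripper_width: 0.219
```

Request:
{"name": "drive_tool", "arguments": {"increments": "0.002 0.0018 0.0003 -0.008;0.002 0.0018 0 -0.008;0 0 0 0;0 0 0 0"}}

```text
t: 44.53
eef_pos: [0.5911, 0.1008, 0.05]
tool_rot: [-0.002, -0.021, 1.0, -0.0]
contact_force: [-8.1, -1.3, 9.5]
gripper_width: 0.222
```

```bash
python3 -c "
from h import *
look('p11')"
```

```text
bin rim: ctr [0.6826 0.0283] yaw 0.0344 minrect yaw 0.0376 width 0.202 depth 0.1179
grip bin-frame(meas; expect -.087,+-.075) [[-0.0901, -0.0738]] world [[0.5952, -0.0485]]
REL stop: x,y [-54.3  -1.8] yaw -0.014 end lead mm 2.8 centre to home mm [-0.7  1.8]
grips L,R [[0.5931, 0.1003], [0.5983, -0.0496]]
t 44.5833 [0.5911 0.1007 0.0499] [-0.002 -0.021  1.    -0.   ] jaw yaw 0.0412
```

The occlusion makes the yaw uncertain, so I release and move clear for a full look.

Request:
{"name": "drive_tool", "arguments": {"increments": "-0.001 0 0 0;0 0 0 0;0 0 0 0;0 0 0 0;0 0 0 0;0 0 0.01 0;0 0 0.025 0;0 0 0.025 0;0 0 0.02 0;-0.02 0.02 0.01 0;-0.02 0.03 0.01 0;-0.02 0.03 0.01 0", "grip": 1}}

```text
t: 45.58
eef_pos: [0.5318, 0.1812, 0.1612]
tool_rot: [0.001, -0.019, 1.0, 0.0]
contact_force: [-0.2, 1.0, -0.1]
gripper_width: 0.999
```

Request:
{"name": "drive_tool", "arguments": {"increments": "-0.015 0.03 0 0;-0.015 0.03 0 0;-0.015 0.03 0 0;0 0 0 0;0 0 0 0"}}

```text
t: 46.0
eef_pos: [0.4858, 0.274, 0.1603]
tool_rot: [0.0, -0.024, 1.0, 0.001]
contact_force: [1.1, -1.2, 0.2]
gripper_width: 0.999
```

```bash
python3 - <<'E'
from h import *
im=look('p12')
S,sy=stop_pose(im); print("stop now",S.round(4),round(float(sy),4))
s=bot.read_camera("scene"); np.save("pics/s12.npy",s)
a=cv2.resize(s[160:310,170:370,::-1],None,fx=3.8,fy=3.8,interpolation=cv2.INTER_CUBIC); cv2.imwrite("pics/s12.png",a)
E
```

```text
bin rim: ctr [0.6827 0.0283] yaw 0.0347 minrect yaw 0.0393 width 0.202 depth 0.1184
grip bin-frame(meas; expect -.087,+-.075) [[-0.0895, 0.0737], [-0.088, -0.0738]] world [[0.5907, 0.0989], [0.5973, -0.0485]]
yaw by grips 0.0448 sep 0.1475
REL stop: x,y [-54.3  -1.8] yaw -0.014 end lead mm 2.7 centre to home mm [-0.7  1.8]
grips L,R [[0.5931, 0.1002], [0.5983, -0.0497]]
t 46.05 [0.4868 0.2719 0.1602] [ 0.    -0.022  1.     0.   ] jaw yaw 0.0438
stop far edge: yaw 0.0476 len 0.317
stop now [0.7369 0.0327] 0.0476
```

View pics/s12.png

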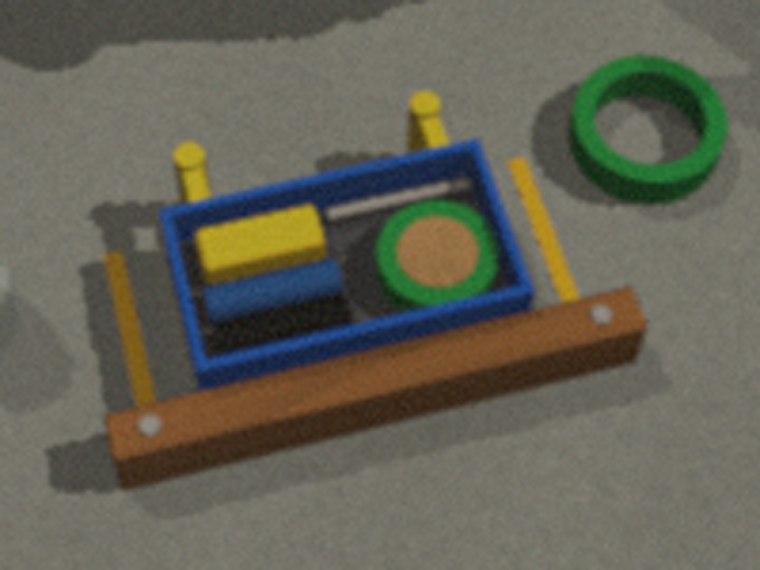

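View pics/top_p12.png

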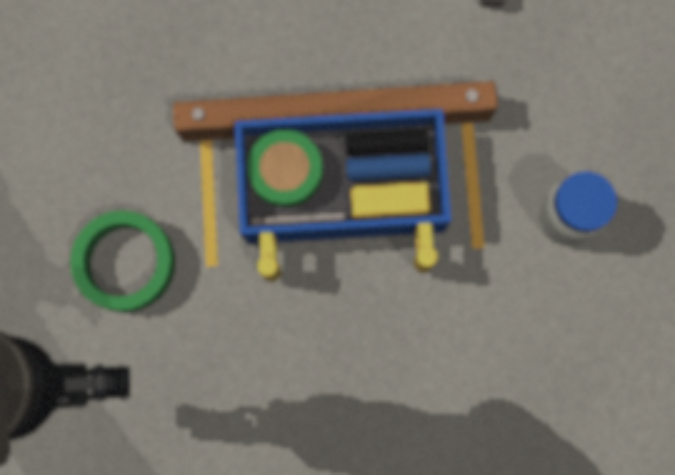

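The scene view shows the bin tight along the batten, with the rim parallel to it. The gap to the yellow lines looks similar on both sides. I cross-check yaw and lateral position from the scene camera.

```bash
python3 - <<'E'
from h import *
s=np.load("pics/s12.npy"); t=np.load("pics/p12.npy")
c,S=np.cos(SY),np.sin(SY); R=np.array([[c,-S],[S,c]])
# lines in both views, z=0
for n,I in(("top",t),("scene",s)):
    print(n)
    for b in blobs(mask(I,*YEL),60):
        P=(ray(n,b.reshape(-1,2),0)[:,:2]-S0)@R
        w=np.ptp(P,0)
        if w[0]>.07 and w[1]<.03: print(" line y mean",P[:,1].mean().round(4),"x",P[:,0].min().round(4),P[:,0].max().round(4))
    m=cv2.morphologyEx(mask(I,*BLU),cv2.MORPH_CLOSE,np.ones((3,3),np.uint8))
    b=[q for q in blobs(m,600)][0]
    P=(ray(n,b.reshape(-1,2),.07)[:,:2]-S0)@R
    # side edges at rim: in x' band
    for x0 in np.arange(-.10,-.015,.02):
        k=abs(P[:,0]-x0)<.006
        if k.sum()>1: print("  x",round(x0,3),"y",P[k,1].min().round(4),P[k,1].max().round(4),"mid",((P[k,1].min()+P[k,1].max())/2).round(4))
    # near and far edge at several y
    for y0 in (-.085,-.05,-.02,.02,.05,.085):
        k=abs(P[:,1]-y0)<.006
        print("  y",y0,"near",P[k,0].min().round(4),"far",P[k,0].max().round(4))
    mb=mask(I,*BRN); mb[:100]=0
    q=[x for x in blobs(mb,600)]
    q=min(q,key=lambda x:np.linalg.norm((ray(n,x.reshape(-1,2),.05)[:,:2].mean(0)-S0)))
    P=(ray(n,q.reshape(-1,2),.05)[:,:2]-S0)@R
    print("  stop y",P[:,1].min().round(4),P[:,1].max().round(4),[ (y0,P[abs(P[:,1]-y0)<.006,0].min().round(4),P[abs(P[:,1]-y0)<.006,0].max().round(4)) for y0 in(-.14,-.12,.0,.12,.14)])
    for g in blobs(mask(I,*YEL),20):
        P=(ray(n,g.reshape(-1,2),.073)[:,:2]-S0)@R
        if P[:,0].min()<-.13 and np.ptp(P[:,0])<.06 and P[:,0].max()<-.09: print("  grip nearest x",P[:,0].min().round(4),"y",P[P[:,0]<P[:,0].min()+.012,1].mean().round(4))
E
```

```text
top
 line y mean -0.1343 x -0.1247 0.0057
 line y mean 0.1356 x -0.1242 0.0038
  x -0.1 y -0.0996 0.0973 mid -0.0012
  x -0.08 y -0.1008 0.0963 mid -0.0023
  x -0.06 y -0.1007 0.0977 mid -0.0015
  x -0.04 y -0.1 0.0966 mid -0.0017
  x -0.02 y -0.1016 0.0978 mid -0.0019
  y -0.085 near -0.115 far 0.0001
  y -0.05 near -0.1167 far 0.0003
  y -0.02 near -0.1152 far -0.0002
  y 0.02 near -0.1148 far 0.0002
  y 0.05 near -0.1151 far -0.0001
  y 0.085 near -0.1148 far 0.0016
  stop y -0.1575 0.1575 [(-0.14, np.float64(-0.0059), np.float64(0.03)), (-0.12, np.float64(-0.0071), np.float64(0.0291)), (0.0, np.float64(0.0113), np.float64(0.0298)), (0.12, np.float64(-0.0075), np.float64(0.0302)), (0.14, np.float64(-0.006), np.float64(0.0294))]
  grip nearest x -0.1523 y -0.0732
  grip nearest x -0.1518 y 0.0718
scene
 line y mean -0.1341 x -0.1244 -0.0156
 line y mean 0.1363 x -0.125 -0.0148
  x -0.1 y -0.1008 0.0977 mid -0.0016
  x -0.08 y -0.1013 0.098 mid -0.0016
  x -0.06 y -0.1022 0.0975 mid -0.0024
  x -0.04 y -0.1021 0.0983 mid -0.0019
  x -0.02 y -0.1019 0.0983 mid -0.0018
  y -0.085 near -0.1044 far 0.0143
  y -0.05 near -0.1041 far 0.0146
  y -0.02 near -0.1047 far 0.015
  y 0.02 near -0.1044 far 0.0147
  y 0.05 near -0.1042 far 0.0145
  y 0.085 near -0.1032 far 0.0149
  stop y -0.1585 0.1599 [(-0.14, np.float64(0.0082), np.float64(0.0536)), (-0.12, np.float64(0.0081), np.float64(0.0525)), (0.0, np.float64(0.0091), np.float64(0.0536)), (0.12, np.float64(0.0089), np.float64(0.053)), (0.14, np.float64(0.0088), np.float64(0.053))]
  grip nearest x -0.1445 y 0.075
  grip nearest x -0.2907 y 0.744
  grip nearest x -0.1465 y -0.0747
```

Both views agree on square (yaw within about 0.003), with 1–2 mm of gap left and about 2 mm to the right of midway. There is time for one more small right/left pair, biased left.

Request:
{"name": "drive_tool", "arguments": {"increments": "0.0111 -0.0321 -0.003 0;0.0111 -0.0321 -0.003 0;0.0111 -0.0321 -0.003 0;0.0111 -0.0321 -0.003 0;0.0111 -0.0321 -0.003 0;0.0111 -0.0321 -0.003 0;0.0111 -0.0321 -0.003 0;0.0111 -0.0321 -0.003 0;0.0111 -0.0321 -0.003 0;0.0111 -0.0321 -0.003 0;0 0 0 0;0 0 0 0"}}

```text
t: 47.1
eef_pos: [0.5979, -0.0548, 0.1296]
tool_rot: [-0.0, -0.017, 1.0, -0.001]
contact_force: [-0.2, 0.8, -0.8]
gripper_width: 1.003
```

Request:
{"name": "drive_tool", "arguments": {"increments": "0 0 0 0;0 0 0 0"}}

```text
t: 47.27
eef_pos: [0.5977, -0.049, 0.1296]
tool_rot: [-0.0, -0.021, 1.0, 0.0]
contact_force: [-0.2, 0.8, -0.1]
gripper_width: 1.003
```

Request:
{"name": "drive_tool", "arguments": {"increments": "0 0 -0.01 0;0 0 -0.02 0;0 0 -0.02 0;0 0 -0.02 0;0 0 -0.0095 0;0 0 0 0;0 0 0 0"}}

```text
t: 47.85
eef_pos: [0.5977, -0.049, 0.0498]
tool_rot: [-0.001, -0.021, 1.0, 0.0]
contact_force: [0.4, -0.7, 0.4]
gripper_width: 0.999
```

Request:
{"name": "drive_tool", "arguments": {"increments": "0 0 0 0;0 0 0 0;0 0 0 0;0 0 0 0;0 0 0 0;0 0 0 0", "grip": 0}}

```text
t: 48.35
eef_pos: [0.5983, -0.0495, 0.0507]
tool_rot: [0.0, -0.021, 1.0, 0.0]
contact_force: [-0.1, 0.7, 1.8]
gripper_width: 0.22
```

Request:
{"name": "drive_tool", "arguments": {"increments": "0.0022 0.001 0.0003 0.006;0.0022 0.001 0 0.006;0 0 0 0;0 0 0 0"}}

```text
t: 48.68
eef_pos: [0.5995, -0.0498, 0.0507]
tool_rot: [-0.003, -0.026, 1.0, -0.001]
contact_force: [-10.6, -3.0, 12.0]
gripper_width: 0.222
```

```bash
python3 -c "
from h import *
look('p13')"
```

```text
bin rim: ctr [0.6828 0.0286] yaw 0.0537 minrect yaw 0.0497 width 0.2035 depth 0.1178
grip bin-frame(meas; expect -.087,+-.075) [[-0.0884, 0.075]] world [[0.5904, 0.0987]]
REL stop: x,y [-54.2  -1.5] yaw 0.005 end lead mm -1.1 centre to home mm [-0.8  1.5]
grips L,R [[0.5919, 0.0988], [0.5999, -0.051]]
t 48.7333 [ 0.5995 -0.0498  0.0507] [-0.003 -0.026  1.    -0.001] jaw yaw 0.0518
```

Request:
{"name": "drive_tool", "arguments": {"increments": "0.0015 0.002 0 0.002;0.001 0.002 0 0;0 0 0 0;0 0 0 0"}}

```text
t: 49.07
eef_pos: [0.5998, -0.0496, 0.0507]
tool_rot: [-0.005, -0.025, 1.0, -0.002]
contact_force: [-15.9, -11.0, 17.6]
gripper_width: 0.222
```

Request:
{"name": "drive_tool", "arguments": {"increments": "-0.004 -0.002 0 0;0 0 0 0;0 0 0 0;0 0 0 0;0 0 0 0;0 0 0.01 0;0 0 0.025 0;0 0 0.025 0;0 0 0.02 0;-0.001 0.0248 0 -0.001;-0.001 0.0248 0 -0.001;-0.001 0.0248 0 -0.001", "grip": 1}}

```text
t: 50.07
eef_pos: [0.5984, 0.0296, 0.1319]
tool_rot: [0.001, -0.026, 1.0, 0.0]
contact_force: [0.2, 0.2, 0.4]
gripper_width: 0.998
```

Request:
{"name": "drive_tool", "arguments": {"increments": "-0.001 0.0248 0 0;-0.001 0.0248 0 0;-0.001 0.0248 0 0;0 0 0 0;0 0 0 0;0 0 0 0"}}

```text
t: 50.57
eef_pos: [0.595, 0.1027, 0.1309]
tool_rot: [0.0, -0.027, 1.0, -0.0]
contact_force: [0.5, -0.3, 0.2]
gripper_width: 0.998
```

Request:
{"name": "drive_tool", "arguments": {"increments": "-0.0037 -0.0033 -0.01 0;0 0 -0.02 0;0 0 -0.02 0;0 0 -0.02 0;0 0 -0.011 0;0 0 0 0;0 0 0 0"}}

```text
t: 51.15
eef_pos: [0.5908, 0.0988, 0.049]
tool_rot: [-0.001, -0.026, 1.0, -0.0]
contact_force: [0.5, 0.6, 0.6]
gripper_width: 1.0
```

Request:
{"name": "drive_tool", "arguments": {"increments": "0 0 0 0;0 0 0 0;0 0 0 0;0 0 0 0;0 0 0 0;0 0 0 0", "grip": 0}}

```text
t: 51.65
eef_pos: [0.5914, 0.1001, 0.05]
tool_rot: [0.0, -0.027, 1.0, 0.0]
contact_force: [-0.5, 0.9, 3.4]
gripper_width: 0.223
```

Request:
{"name": "drive_tool", "arguments": {"increments": "0.0018 0.0022 0.0003 -0.004;0.0015 0.0022 0 -0.004;0 0 0 0;0 0 0 0"}}

```text
t: 51.98
eef_pos: [0.5918, 0.1007, 0.05]
tool_rot: [-0.003, -0.021, 1.0, -0.002]
contact_force: [-10.6, -7.6, 14.5]
gripper_width: 0.219
```

Request:
{"name": "drive_tool", "arguments": {"increments": "0.0015 0.0015 0.0003 -0.002;0.001 0.001 0 0;0 0 0 0;0 0 0 0"}}

```text
t: 52.32
eef_pos: [0.5919, 0.101, 0.0499]
tool_rot: [-0.006, -0.019, 1.0, -0.003]
contact_force: [-17.0, -12.5, 19.2]
gripper_width: 0.221
```

```bash
python3 -c "
from h import *
look('p14')"
```

```text
bin rim: ctr [0.6832 0.0297] yaw 0.0484 minrect yaw 0.0472 width 0.2023 depth 0.1176
grip bin-frame(meas; expect -.087,+-.075) [[-0.0895, -0.0741]] world [[0.5974, -0.0486]]
REL stop: x,y [-53.7  -0.5] yaw 0.0 end lead mm -0.0 centre to home mm [-1.3  0.5]
grips L,R [[0.5927, 0.1004], [0.6, -0.0495]]
t 52.3667 [0.592  0.101  0.0499] [-0.006 -0.019  1.    -0.003] jaw yaw 0.0386
```

Yaw reads 0.000 and the bin is firmly against the stop: 17 N gives no more motion. I ease off, release and retreat.

Request:
{"name": "drive_tool", "arguments": {"increments": "-0.003 -0.003 0 0;-0.0015 -0.0015 0 0;0 0 0 0;0 0 0 0"}}

```text
t: 52.7
eef_pos: [0.5917, 0.1008, 0.0499]
tool_rot: [-0.001, -0.021, 1.0, -0.001]
contact_force: [-4.7, -4.8, 3.7]
gripper_width: 0.22
```

Request:
{"name": "drive_tool", "arguments": {"increments": "0 0 0 0;0 0 0 0;0 0 0 0;0 0 0 0;0 0 0.01 0;0 0 0.025 0;0 0 0.025 0;0 0 0.02 0;-0.02 0.02 0.01 0;-0.02 0.03 0.01 0;-0.02 0.03 0.01 0;-0.015 0.03 0 0", "grip": 1}}

```text
t: 53.7
eef_pos: [0.5171, 0.2139, 0.1628]
tool_rot: [0.002, -0.021, 1.0, 0.001]
contact_force: [0.5, 1.2, -0.0]
gripper_width: 0.998
```

Request:
{"name": "drive_tool", "arguments": {"increments": "-0.015 0.03 0 0;-0.015 0.03 0 0;0 0 0 0;0 0 0 0"}}

```text
t: 54.03
eef_pos: [0.4863, 0.2751, 0.1608]
tool_rot: [0.0, -0.024, 1.0, 0.001]
contact_force: [1.1, 0.5, 0.2]
gripper_width: 1.002
```

```bash
python3 - <<'E'
from h import *
im=look('p15')
s=bot.read_camera("scene")
c,S=np.cos(SY),np.sin(SY); R=np.array([[c,-S],[S,c]])
for n,I in(("top",im),("scene",s)):
    m=cv2.morphologyEx(mask(I,*BLU),cv2.MORPH_CLOSE,np.ones((3,3),np.uint8))
    P=(ray(n,blobs(m,600)[0].reshape(-1,2),.07)[:,:2]-S0)@R
    print(n,[(y0,P[abs(P[:,1]-y0)<.006,0].min().round(4),P[abs(P[:,1]-y0)<.006,0].max().round(4)) for y0 in(-.085,-.05,.0,.05,.085)],
      "midy",[(P[abs(P[:,0]-x0)<.006,1].min()/2+P[abs(P[:,0]-x0)<.006,1].max()/2).round(4) for x0 in(-.08,-.06,-.04)])
    for nm,r,z in(("jar",((108,150,50),(125,255,255)),.085),("tape",GRN,.03)):
        for b in blobs(mask(I,*r),100):
            (a,d),rad=cv2.minEnclosingCircle(b); p=ray(n,(a,d),z)[0]
            if abs(p[1]-(-.198 if nm=="jar" else .245))<.03: print(n,nm,p.round(4))
cv2.imwrite("pics/s15.png",cv2.resize(s[160:310,130:370,::-1],None,fx=3.2,fy=3.2,interpolation=cv2.INTER_CUBIC))
E
```

```text
bin rim: ctr [0.6832 0.0298] yaw 0.045 minrect yaw 0.0456 width 0.2024 depth 0.1176
grip bin-frame(meas; expect -.087,+-.075) [[-0.0893, 0.0732], [-0.0893, -0.0743]] world [[0.5908, 0.0989], [0.5974, -0.0485]]
yaw by grips 0.045 sep 0.1475
REL stop: x,y [-53.6  -0.4] yaw -0.003 end lead mm 0.7 centre to home mm [-1.4  0.4]
grips L,R [[0.593, 0.1008], [0.5997, -0.0491]]
t 54.0833 [0.4873 0.273  0.1607] [ 0.    -0.023  1.     0.   ] jaw yaw 0.045
top [(-0.085, np.float64(-0.115), np.float64(0.0003)), (-0.05, np.float64(-0.1149), np.float64(0.0003)), (0.0, np.float64(-0.1138), np.float64(0.0013)), (0.05, np.float64(-0.1151), np.float64(0.0017)), (0.085, np.float64(-0.1148), np.float64(0.0017))] midy [np.float64(-0.0014), np.float64(-0.0014), np.float64(-0.0017)]
top jar [ 0.6471 -0.1978  0.085 ]
top tape [0.6063 0.2454 0.03  ]
scene [(-0.085, np.float64(-0.1044), np.float64(0.0148)), (-0.05, np.float64(-0.1035), np.float64(0.0146)), (0.0, np.float64(-0.1039), np.float64(0.0149)), (0.05, np.float64(-0.1036), np.float64(0.0145)), (0.085, np.float64(-0.1032), np.float64(0.0149))] midy [np.float64(-0.0016), np.float64(-0.0018), np.float64(-0.0014)]
scene jar [ 0.6556 -0.198   0.085 ]
scene tape [0.618  0.2447 0.03  ]
```

View pics/s15.png

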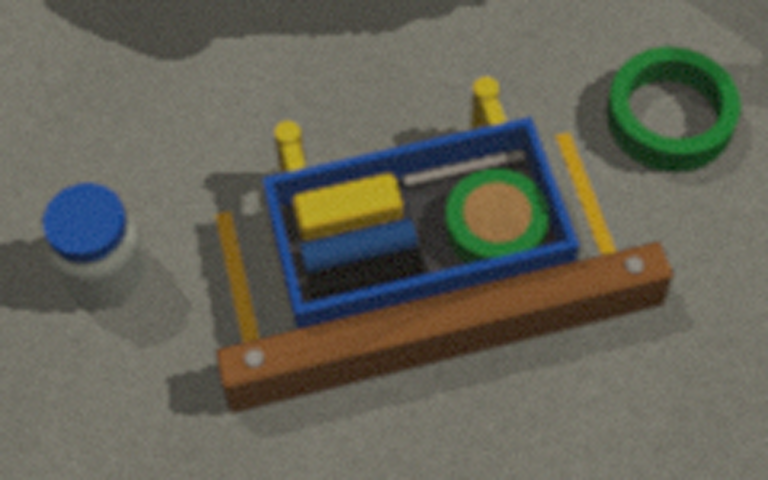

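View pics/top_p15.png

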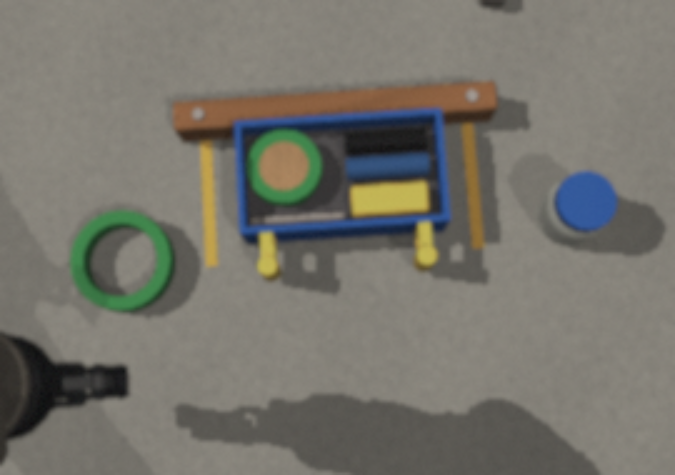

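Both views show the bin flush and parallel to the batten, with jar and tape where they were. I hand in.

```bash
python3 -c "
from station import bot
print(bot.hand_in())"
```

```text
the job is handed in; nothing more can be done
None
```

I walked the bin into its bay by its two grips in turn: the left end was pushed about 58 mm ahead, then the right about 59 mm, then the left about 62 mm. After that, smaller alternating pushes finished it, and the bin now stands against the stop. I let go, backed the arm clear and handed the job in at about 54 s.

**Last checks:**
- **Squareness:** the bin is within about 0.003 rad of square to the stop.
- **Midway between the lines:** it sits about 0.5–2 mm to the right of midway, depending on the estimate.
- **Jar and tape:** neither moved by more than about 1 mm.
- **Forces:** the readings I saw stayed below about 35 N at the wrist; I did not watch for peaks between them.

**What disagreed:** the top view alone puts the bin about 1.4 mm past home. Contact forces and the scene view put the stop face 1.5 mm or more farther away than that estimate. So the bin is flush to within about 1–2 mm; the last pushes, up to 17 N, moved it hardly at all.

**Slight lift:** during the third push I held the grip a little high. It pulled up with about 6 N and raised the grip by up to 0.8 mm, which I corrected before finishing that push.

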